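# Read the bottle labels with the keyed reader

## Task

Stand every amber bottle on the grey reading strip with its labelled side squarely facing the reader's window; then put the key in the key switch, turn it gently back and forth without forcing it until it drops home into the hidden slot, and turn it to the white ON marks for three seconds while the bottles are read. Then turn the key back off by at least 45 degrees while it is fully home, hang it in its stand again, and stand all the bottles back on the white mat. A bottle that gets nudged is put right, and the other things on the bench stay where they are.

Things in the scene. Friction and masses are not known exactly. Their poses are not given: they have to be found in the camera images.
- scanner: Fixed grey label reader: block 60 (x) by 420 (y) by 80 mm tall; origin at the centre of its underside; dark window on its -x face. Before it lies the flat light grey reading strip, flush with the bench, from x = -180 to -80 mm, y = -210 to 210 mm in the reader's frame; room for four bottles in a row. A bottle whose own x is parallel to the reader's x faces the window.
- window (a point): Middle of the reader's window, 40 mm above the bench, on the block's -x face.
- bottle1_mid (a point): Amber bottle 1 (2 to 4 are present, all alike), 0.22 kg: round body 64 mm across, 65 tall; short neck; black cap 36 mm across from 70 to 100 mm above the foot. White paper label on one side; a white seal strip runs from the middle of the cap's top over its edge on that side. Point: centre, 50 mm above the foot; z up, x points out of the labelled side.
- bottle2_mid (a point): Amber bottle 2 (2 to 4 are present, all alike), 0.22 kg: round body 64 mm across, 65 tall; short neck; black cap 36 mm across from 70 to 100 mm above the foot. White paper label on one side; a white seal strip runs from the middle of the cap's top over its edge on that side. Point: centre, 50 mm above the foot; z up, x points out of the labelled side.
- bottle3_mid (a point): Amber bottle 3 (2 to 4 are present, all alike), 0.22 kg: round body 64 mm across, 65 tall; short neck; black cap 36 mm across from 70 to 100 mm above the foot. White paper label on one side; a white seal strip runs from the middle of the cap's top over its edge on that side. Point: centre, 50 mm above the foot; z up, x points out of the labelled side.
- bottle4_mid (a point): Amber bottle 4 (2 to 4 are present, all alike), 0.22 kg: round body 64 mm across, 65 tall; short neck; black cap 36 mm across from 70 to 100 mm above the foot. White paper label on one side; a white seal strip runs from the middle of the cap's top over its edge on that side. Point: centre, 50 mm above the foot; z up, x points out of the labelled side.
- key_bow (a point): Steel key hanging upright in its stand, 0.16 kg. Point: centre of its black bow (grip plate), 56 mm along x, 12 mm thick along y, 40 mm tall. z up. Underside of its round collar (50 mm across, 6 thick) is 42 mm below this point. Bit: 30 mm wide along x, 8 thick along y, 14 tall, its lower end 45 mm below the collar's underside. Half a turn makes no difference.
- stand: Fixed grey block, 80 x 80 mm, 55 mm tall, with a round hole 40 mm across and 50 mm deep in which the key hangs by its collar; origin at the centre of its underside.
- lock: Fixed key switch: grey box 130 x 130 mm, 60 tall; origin at the centre of its underside, z up. White ON marks on its top lie along its x axis either side of a round bore 38 mm across. The slot's starting direction is hidden: 30 to 80 degrees clockwise (seen from above) of the ON marks. With the key home, turn it anticlockwise until the bow lies along the marks; there the slot has its stop.
- lock_mouth (a point): Centre of the bore's mouth on the switch's top, 60 mm above the bench; axes as lock. 34 mm down the bore is a rotor with a slot 12.2 mm wide, stiff to turn (0.15 Nm), which stays where it is left. Until the bit finds the slot the key's collar stands 11 mm above the box; once the bit drops in, the collar rests on the box.
- beaker: Bystander: clear beaker, 76 mm across, 95 mm tall; origin at its foot.
- tipbox: Bystander: blue tip box 125 x 85 x 60 mm; origin at the centre of its underside.
- dishes: Bystander: stack of clear dishes, 90 mm across, 48 mm tall; origin at its foot.
- slidebox: Bystander: white slide box 100 x 140 x 35 mm; origin at the centre of its underside.
- washjar: Bystander: white jar, 80 mm across, 120 mm tall; origin at its foot.
- puck: Bystander: cork rest 90 x 40 x 20 mm; origin at the centre of its underside.
- mat: Flat white bench mat, flush with the bench (height 0), 100 mm (x) by 460 mm (y), origin at its centre; the bottles wait on it at the start and return to it at the end, anywhere on it, any way round.

How it is judged:
On the way, in this order (a step that is already met when the one before it is completed fails the run):
1. every bottle stands on the reading strip, its label facing the window (x of bottle1_mid in the frame of scanner between -0.18 and -0.08 m and y of bottle1_mid in the frame of scanner between -0.2 and 0.2 m and height (world z) of each of bottle1_mid, bottle2_mid, bottle3_mid, bottle4_mid below 0.0555 m and angle between each of bottle1_mid, bottle2_mid, bottle3_mid, bottle4_mid's own z axis and vertical below 0.1 rad and angle between the x axis of each of bottle1_mid, bottle2_mid, bottle3_mid, bottle4_mid and the x axis of scanner, either way round below 0.3 rad and x of window in the frame of bottle1_mid above 0 m and x of bottle2_mid in the frame of scanner between -0.18 and -0.08 m and y of bottle2_mid in the frame of scanner between -0.2 and 0.2 m and x of window in the frame of bottle2_mid above 0 m and x of bottle3_mid in the frame of scanner between -0.18 and -0.08 m and y of bottle3_mid in the frame of scanner between -0.2 and 0.2 m and x of window in the frame of bottle3_mid above 0 m and x of bottle4_mid in the frame of scanner between -0.18 and -0.08 m and y of bottle4_mid in the frame of scanner between -0.2 and 0.2 m and x of window in the frame of bottle4_mid above 0 m), for 0.2 s.
2. the key has dropped home into the hidden slot, not yet at ON (z of key_bow in the frame of lock_mouth between 0.03 and 0.046 m and horizontal distance between key_bow and lock_mouth below 0.008 m and angle between key_bow's own z axis and vertical below 0.12 rad and angle between the x axis of key_bow and the x axis of lock, either way round above 0.3 rad), for 0.1 s.
3. the key, fully home, is at the ON marks for 2 s with every bottle still facing the window (all of step 1 and z of key_bow in the frame of lock_mouth between 0.03 and 0.046 m and horizontal distance between key_bow and lock_mouth below 0.008 m and angle between key_bow's own z axis and vertical below 0.12 rad and angle between the x axis of key_bow and the x axis of lock, either way round below 0.2 rad), for 2 s.
4. the key, still home, is turned back off (z of key_bow in the frame of lock_mouth between 0.03 and 0.046 m and horizontal distance between key_bow and lock_mouth below 0.008 m and angle between key_bow's own z axis and vertical below 0.12 rad and angle between the x axis of key_bow and the x axis of lock, either way round above 0.5 rad), for 0.1 s.
At the end, for the whole second after the job is handed in: Every bottle that is present stands upright (within 6 degrees) with its centre on the white mat, and the key hangs upright in its stand (within 8 degrees), its collar down on the stand within 5 mm (horizontal distance between key_bow and stand below 0.015 m and z of key_bow in the frame of stand between 0.08 and 0.102 m and angle between key_bow's own z axis and vertical below 0.15 rad and x of bottle1_mid in the frame of mat between -0.05 and 0.05 m and y of bottle1_mid in the frame of mat between -0.23 and 0.23 m and height (world z) of each of bottle1_mid, bottle2_mid, bottle3_mid, bottle4_mid below 0.0555 m and angle between each of bottle1_mid, bottle2_mid, bottle3_mid, bottle4_mid's own z axis and vertical below 0.1 rad and x of bottle2_mid in the frame of mat between -0.05 and 0.05 m and y of bottle2_mid in the frame of mat between -0.23 and 0.23 m and x of bottle3_mid in the frame of mat between -0.05 and 0.05 m and y of bottle3_mid in the frame of mat between -0.23 and 0.23 m and x of bottle4_mid in the frame of mat between -0.05 and 0.05 m and y of bottle4_mid in the frame of mat between -0.23 and 0.23 m); the robot touches nothing.
It fails at once if the key is forced: more than 60 N between key and switch (contact force between key and lock above 60 N).
It fails at once if a bystander is pushed more than 30 mm (distance of any of beaker, tipbox, dishes, slidebox, washjar, puck from where it was at the start of the episode above 0.03 m).
Of bottle1, bottle2, bottle3, bottle4 only 2 to 4 are there at a start; the rules pass over those that are not, and their reading is None.
At some moment in a run one of bottle1, bottle2, bottle3, bottle4 may be knocked a few centimetres aside while the robot is not near it.
It also fails if it takes over 210 s, if anything falls off the work surface, if the arm or the gripper's body presses on something with over 40 N, if the wrist force passes 120 N, or if a joint passes its speed limit or range.

## Robot

A 7-joint arm with a two-finger parallel gripper is mounted at the origin on the work surface. World frame = base frame: x ahead of the robot, y to its left, z up, the work surface at z = 0. Lengths are in m, angles in rad, forces in N, time in s.
With the tool pointing down it reaches from about 0.4 to 0.85 m from the base axis. Payload 10.4 kg.
Tool frame: the origin (TCP) lies at the very end of the fingers, on their centre line; the grasp point (between the pads) lies r.grip_depth behind it (r.grip_depth is the distance from the TCP to the grasp point, in m); y points along the fingers, z is the direction in which the jaws open and shut, and the axes are right-handed (so a half turn about y gives the same grasp; the last joint's range is limited). The gripper opens to 87 mm and grips with 3 to 60 N. Pads are 19 mm wide; open, the fingers measure 117 mm over their backs; the gripper's body (75 mm by 190 mm) begins 51 mm behind the grasp point.
Start: joints at [-1.186, 0.332, -0.065, 1.46, 0.022, 1.35, -0.088], TCP at [0.248, 0.574, 0.223] pointing down, gripper open.
Joint ranges: [-2.6, 2.6], [-0.5, 2.12], [-1.47, 1.34], [0.16, 2.42], [-1.27, 4.41], [0.06, 2.06], [-2.6, 2.6]. Speed limits (rad/s): [2.22, 2.22, 2.79, 2.79, 3.14, 3.14, 3.14].

## Interface

Orientations are given as a unit quaternion [x, y, z, w].
In Python, from bench import r gives the robot as it stands.
- The arm moves only by the shell command python3 -m jog 'ROWS' [OPENING] [FORCE]. ROWS is JSON, a list of rows, each a list of 6 numbers: the shift along the tool's x, y, z in m, then the turn, a rotation vector about the tool's x, y, z in degrees. A call has 1 to 12 rows; each row shifts and turns the pose as measured when the row begins, along the tool's axes as they then stand; what a row does not reach is not made up. A row lasts 1/12 s, in which the tool goes at most 41.7 mm and 7.16 degrees, less where a joint would pass 70% of its speed; a pose out of reach is approached as far as the arm can. A call with a gripper value outside its range is refused whole. OPENING is the opening, from -1 (shut) to 1 (fully open), so that 0 is half open, set as the call begins (- or left out, the last holds). The fingers move at their own pace and stop on an object; FORCE is the grip in N (left out, the last holds). Time passes only in rows, so rows that do not move let the fingers close. It gives the time, the measured TCP pose, the force and the opening at its end, in the units of the state.
- r.read_state(): the state, without advancing time (a new reading comes with each control period).
- r.camera(name): name is "side" or "top" or "wrist"; returns a dict with "image" (400x640x3 uint8, red, green, blue), "range_z" (400x640 float32, m along the optical axis (not along the pixel's ray), 0 where there is no reading), "K" (3x3 intrinsics, pixels), "R" (3x3) and "t" (3): a world point X has camera coordinates R X + t. Camera axes: x right, y down, z forward; pixel columns grow to the right and rows downward; lengths in m; the calibration is good to about 2 mm. A picture is of the moment at which its call begins.
- r.close_job(): hands the job in, once; it reports no verdict.
The state is a dict: "time": time; "joint_positions": joint angles; "joint_vel": joint speeds; "joint_torque": joint torques, N m; "ee_pos": TCP position; "eef_rot": TCP orientation; "ft_force": force on the tool from outside, world axes, zero at the start; "torque": the same for the moment, N m; "width": finger opening in m.
Only numpy, scipy, OpenCV 4.12 (cv2) and the standard library are available. Lean on these libraries where they do the work, as an engineer would, in place of code of your own. Each camera call takes 0.05 s, during which the arm holds its last target. There are 200 camera calls.

## Working session

There is one attempt and no reset: what is moved stays moved. The work goes in short steps, Python scripts to look and compute and a shell command to move; the robot and the scene stay as the last step left them, time stands still between calls to the robot, and variables do not carry over. Pictures are saved under pics/ and viewed, about 12 in all and at most 16, crops included, and the job is handed in when it is done.

```bash
ls; mkdir -p pics; python3 - <<'E'
from bench import r
import cv2,numpy as np
s=r.read_state(); print(s, r.grip_depth)
for n in ("top","side"):
    c=r.camera(n); cv2.imwrite(f"pics/{n}0.png",c["image"][:,:,::-1]); np.savez(f"{n}0.npz",**c); print(n,c["K"],c["R"],c["t"])
E
```

```text
pics
{'time': 0.0, 'joint_positions': array([-1.18556963,  0.33289251, -0.06471331,  1.46096945,  0.02160051,
        1.34989663, -0.08851707]), 'joint_vel': array([ 0.00057826,  0.00060764, -0.00116758,  0.00073861,  0.00089932,
       -0.00195727, -0.00049826]), 'joint_torque': array([ 1.46169510e-03, -6.23246670e+01,  2.56441272e-02, -3.89892018e+01,
       -6.12195069e-02,  3.96309828e-02,  9.43601276e-05]), 'ee_pos': array([0.24772441, 0.57337272, 0.22172766]), 'eef_rot': array([ 0.69297092, -0.14326801,  0.14310268, -0.69194451]), 'ft_force': array([-0.06064939,  0.29902607, -0.80008157]), 'torque': array([-0.00354147, -0.03333657, -0.02526092]), 'width': 0.0870508899885643} 0.0187
top [[473.95462589   0.         317.80871521]
 [  0.         473.95462589 203.71643736]
 [  0.           0.           1.        ]] [[-0.01650895 -0.9998282   0.00842729]
 [-0.99805737  0.01597213 -0.06021945]
 [ 0.06007451 -0.00940508 -0.99814959]] [-0.02670906  0.57950706  1.63657258]
side [[438.66399885   0.         317.35812266]
 [  0.         438.66399885 209.15940004]
 [  0.           0.           1.        ]] [[ 0.99484228 -0.10024568  0.01548021]
 [-0.06219431 -0.72340284 -0.68761923]
 [ 0.08012929  0.6831099  -0.72590644]] [-0.5791462   0.09107393  1.47214861]
```

View pics/top0.png

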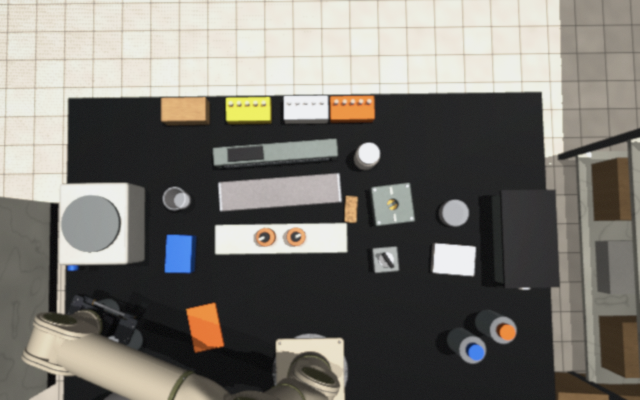

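View pics/side0.png

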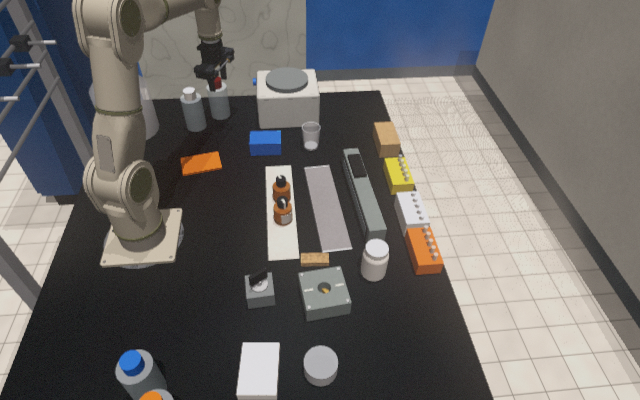

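```bash
cat > h.py <<'E'
import numpy as np,cv2
from bench import r
from scipy.spatial.transform import Rotation as Ro
def px2w(c,u,v,z):  # pixel -> world on plane z
    d=c["R"].T@np.linalg.inv(c["K"])@[u,v,1]; o=-c["R"].T@c["t"]
    return o+d*(z-o[2])/d[2]
def cloud(c):
    Z=c["range_z"].astype(float); v,u=np.indices(Z.shape); K=c["K"]
    P=np.stack([(u-K[0,2])/K[0,0]*Z,(v-K[1,2])/K[1,1]*Z,Z],-1)
    return (P-c["t"])@c["R"]
def rect(mask,c,z):
    """min-area rectangle in world of largest blob in mask, pixels on plane z"""
    n,l,st,_=cv2.connectedComponentsWithStats(mask.astype(np.uint8)); k=1+st[1:,4].argmax()
    v,u=np.where(l==k); W=np.array([px2w(c,a,b,z)[:2] for a,b in zip(u,v)],np.float32)
    return cv2.minAreaRect(W*1000), len(u)
def pose():
    s=r.read_state(); R=Ro.from_quat(s["eef_rot"]).as_matrix()
    return s,R
def jawyaw(R): return np.degrees(np.arctan2(R[1,2],R[0,2]))
def plan(p,yaw=None):
    """shift in tool axes to world TCP p, then turn about tool y for jaw yaw (mod 180), and levelling"""
    s,R=pose(); d=np.array(p)-s["ee_pos"]
    y=jawyaw(R); t=0 if yaw is None else (yaw-y+90)%180-90
    print("tcp",s["ee_pos"].round(4),"jawyaw",y.round(2),"tilt y axis",R[:,1].round(4),"w",s["width"].round(4),"F",s["ft_force"].round(1))
    print(" shift tool mm",(R.T@d*1000).round(1)," turn world-yaw",np.round(t,1),"=> tool y turn",np.round(-t,1),"j",s["joint_positions"].round(2))
E
python3 - <<'E'
from h import *
c=dict(np.load("top0.npz")); P=cloud(c); im=c["image"]
def box(name,u0,u1,v0,v1,lo,hi,z):
    m=np.zeros(im.shape[:2],bool); m[v0:v1,u0:u1]=True; m&=(P[...,2]>lo)&(P[...,2]<hi)
    (a,b,g),n=rect(m,c,z); print(name,np.round(a,1),np.round(b,1),round(g,1),n, "z",np.median(P[m][:,2]).round(4))
box("lock",365,420,175,230,.05,.07,.06)
box("stand",365,410,240,280,.045,.0575,.055)
box("keybow",365,410,240,280,.085,.14,.117)
box("scanner",205,345,130,172,.065,.1,.08)
box("cap1",250,280,222,250,.085,.12,.1)
box("cap2",282,312,222,250,.085,.12,.1)
box("jar",345,390,135,175,.1,.14,.12)
g=im.astype(int)
for n,(u0,u1,v0,v1),f in (("strip",(210,350,172,215),lambda g:(g.min(-1)>90)),("mat",(205,355,218,262),lambda g:g.min(-1)>150)):
    m=np.zeros(im.shape[:2],bool); m[v0:v1,u0:u1]=True; m&=f(g)
    (a,b,h),k=rect(m,c,0); print(n,np.round(a,1),np.round(b,1),round(h,1),k)
crop=im[130:280,210:420,::-1]; cv2.imwrite("pics/c0.png",cv2.resize(crop,None,fx=3.8,fy=3.8,interpolation=cv2.INTER_CUBIC))
s,R=pose(); print(R.round(3)); plan([.5,.1,.2],0)
E
```

```text
lock [ 572.9 -288.7] [129.4 131.2] 6.2 1349 z 0.0594
stand [ 385.6 -260.3] [80.1 80.9] 3.7 323 z 0.0534
keybow [ 386.5 -258.3] [58.4 14.5] 32.5 81 z 0.1145
scanner [751.6 106.8] [ 65.6 418.6] 3.5 2269 z 0.0801
cap1 [468.6 145.5] [36.2 29.6] 89.0 93 z 0.0996
cap2 [468.5  41.7] [32.7 32.6] 44.2 93 z 0.0988
jar [ 737.8 -203.5] [66.1 66.7] 88.8 356 z 0.1188
strip [624.9  98.3] [104.1 433.1] 3.6 3603
mat [460.7  96. ] [460.5 102.3] 90.0 3226
[[ 0.918 -0.     0.397]
 [-0.397 -0.001  0.918]
 [ 0.    -1.    -0.001]]Traceback (most recent call last):
  File "<stdin>", line 18, in <module>
  File "h.py", line 24, in plan
    print("tcp",s["ee_pos"].round(4),"jawyaw",y.round(2),"tilt y axis",R[:,1].round(4),"w",s["width"].round(4),"F",s["ft_force"].round(1))
                                                                                           ^^^^^^^^^^^^^^^^
AttributeError: 'float' object has no attribute 'round'
```

View pics/c0.png

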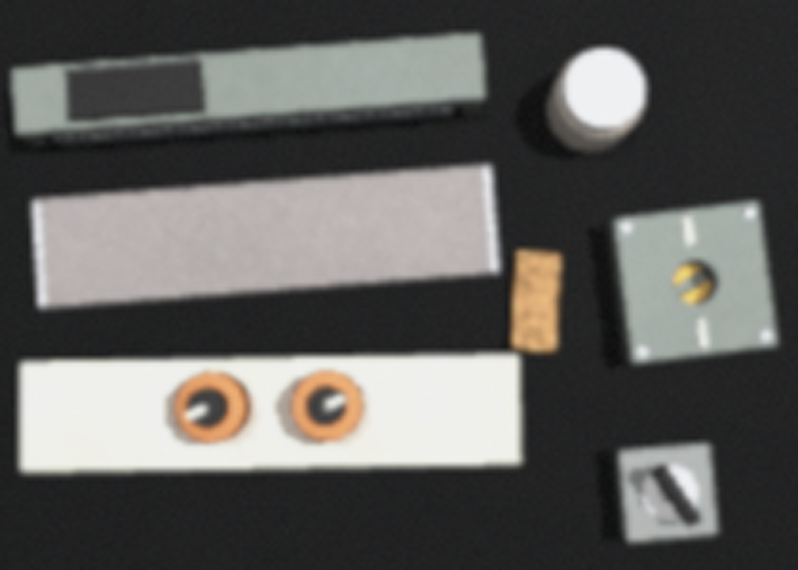

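```bash
sed -i 's/s\["width"\].round(4)/round(float(s["width"]),4)/' h.py; python3 - <<'E'
from h import *
plan([.469,.145,.2],90)
E
```

```text
tcp [0.2477 0.5734 0.2218] jawyaw 66.64 tilt y axis [-5.0e-04 -1.2e-03 -1.0e+00] w 0.0868 F [ 0.8  0.  -0.3]
 shift tool mm [ 373.    22.2 -305.5]  turn world-yaw 23.4 => tool y turn -23.4 j [-1.19  0.33 -0.06  1.46  0.02  1.35 -0.09]
```

```bash
python3 -m jog '[[0.031,0.002,-0.025,0,0,0],[0.031,0.002,-0.025,0,0,0],[0.031,0.002,-0.025,0,0,0],[0.031,0.002,-0.025,0,0,0],[0.031,0.002,-0.025,0,0,0],[0.031,0.002,-0.025,0,0,0],[0.031,0.002,-0.025,0,0,0],[0.031,0.002,-0.025,0,0,0],[0.031,0.002,-0.025,0,0,0],[0.031,0.002,-0.025,0,0,0],[0.031,0.002,-0.025,0,0,0],[0.031,0.002,-0.025,0,0,0]]' 1 20
python3 -m jog '[[0,0,0,0,-7,0],[0,0,0,0,-7,0],[0,0,0,0,-7,0],[0,0,0,0,-2.4,0]]'
python3 - <<'E'
from h import *
plan([.469,.145,.2],90)
c=r.camera("wrist"); cv2.imwrite("pics/w1.png",c["image"][:,:,::-1])
E
```

```text
time: 1.1
ee_pos: [0.4713, 0.14, 0.1914]
eef_rot: [0.695, -0.14, 0.135, -0.692]
ft_force: [1.1, 0.9, 0.0]
width: 0.0871
time: 1.43
ee_pos: [0.4746, 0.1273, 0.1901]
eef_rot: [0.709, 0.003, -0.009, -0.705]
ft_force: [-0.6, -0.0, -0.7]
width: 0.0869
tcp [0.4746 0.1273 0.1901] jawyaw 90.95 tilt y axis [-0.0091 -0.0057 -0.9999] w 0.0869 F [-0.6 -0.  -0.7]
 shift tool mm [ -5.4 -10.   17.7]  turn world-yaw -0.9 => tool y turn 0.9 j [-0.63  0.06  0.29  1.86 -0.02  1.24  1.25]
```

View pics/w1.png

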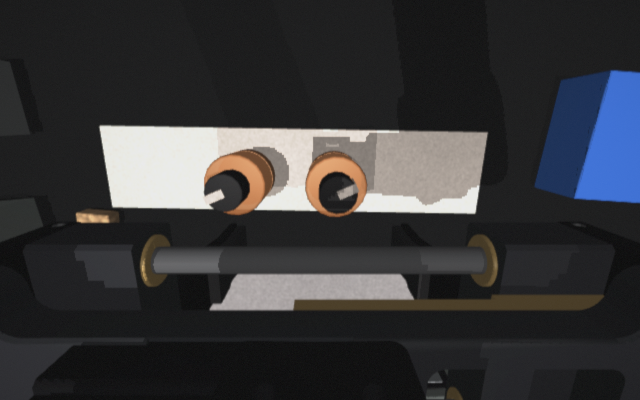

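```bash
python3 -m jog '[[-0.005,0,0.017,0,0.9,0],[0,0,0,0,0,0],[0,0,0,0,0,0]]'
python3 - <<'E'
from h import *
plan([.469,.145,.075],90)
E
```

```text
time: 1.73
ee_pos: [0.4689, 0.1439, 0.1894]
eef_rot: [0.709, -0.005, -0.002, -0.705]
ft_force: [-0.5, -0.8, -0.5]
width: 0.0866
tcp [0.4689 0.1439 0.1894] jawyaw 89.71 tilt y axis [-0.0103 -0.0066 -0.9999] w 0.0866 F [-0.5 -0.8 -0.5]
 shift tool mm [  1.3 114.4   1.9]  turn world-yaw 0.3 => tool y turn -0.3 j [-0.65  0.06  0.27  1.86 -0.01  1.24  1.19]
```

```bash
python3 -m jog '[[0.001,0.025,0.001,0.4,0,-0.6],[0,0.025,0,0,0,0],[0,0.025,0,0,0,0],[0,0.025,0,0,0,0],[0,0.012,0,0,0,0],[0,0.002,0,0,0,0],[0,0,0,0,0,0]]'
python3 -m jog '[[0,0,0,0,0,0],[0,0,0,0,0,0],[0,0,0,0,0,0],[0,0,0,0,0,0],[0,0,0,0,0,0],[0,0,0,0,0,0],[0,0,0,0,0,0],[0,0,0,0,0,0]]' -1 25
python3 - <<'E'
from h import *
plan([.469,.145,.075],90)
E
```

```text
time: 2.32
ee_pos: [0.4705, 0.1444, 0.0718]
eef_rot: [-0.707, 0.003, -0.005, 0.708]
ft_force: [0.1, -0.3, 1.5]
width: 0.0871
time: 2.98
ee_pos: [0.4734, 0.1454, 0.0766]
eef_rot: [-0.705, 0.001, -0.008, 0.709]
ft_force: [-0.8, -0.6, 0.2]
width: 0.0419
tcp [0.4734 0.1454 0.0766] jawyaw 89.3 tilt y axis [ 0.0096  0.005  -0.9999] w 0.0419 F [-0.8 -0.6  0.2]
 shift tool mm [-4.4  1.6 -0.4]  turn world-yaw 0.7 => tool y turn -0.7 j [-0.64  0.18  0.27  1.99 -0.06  0.97  1.22]
```

```bash
python3 -m jog '[[-0.004,0.002,0,0,0,0.3],[0,0,0,0,0,0],[0,0,0,0,0,0],[0,0,0,0,0,0]]'
python3 - <<'E'
from h import *
plan([.469,.145,.115],90)
E
python3 -m jog '[[0,-0.02,0,0,0,0],[0,-0.02,0,0,0,0],[0,0,0,0,0,0]]'
python3 - <<'E'
from h import *
plan([.620,.18,.115],-14)
E
```

```text
time: 3.32
ee_pos: [0.4702, 0.1449, 0.0752]
eef_rot: [-0.705, 0.002, -0.007, 0.709]
ft_force: [1.4, -0.9, 1.1]
width: 0.0354
tcp [0.4702 0.1449 0.0752] jawyaw 89.26 tilt y axis [ 0.0064  0.0051 -1.    ] w 0.0354 F [ 1.4 -0.9  1.1]
 shift tool mm [ -1.  -39.8   0.3]  turn world-yaw 0.7 => tool y turn -0.7 j [-0.64  0.18  0.27  1.99 -0.06  0.97  1.22]
time: 3.57
ee_pos: [0.4673, 0.1441, 0.1138]
eef_rot: [-0.706, 0.004, -0.005, 0.708]
ft_force: [0.6, 1.0, -2.3]
width: 0.0351
tcp [0.4673 0.1441 0.1138] jawyaw 89.28 tilt y axis [ 2.0e-04  2.5e-03 -1.0e+00] w 0.0351 F [ 0.6  1.  -2.3]
 shift tool mm [152.2  -1.   37.8]  turn world-yaw 76.7 => tool y turn -76.7 j [-0.65  0.12  0.27  1.96 -0.04  1.06  1.2 ]
```

```bash
python3 -m jog '[[0.03,0,0.0075,0,0,0],[0.03,0,0.0075,0,0,0],[0.03,0,0.0075,0,0,0],[0.03,0,0.0075,0,0,0],[0.03,0,0.0075,0,0,0],[0,0,0,0,0,0]]'
python3 -m jog '[[0,0,0,0,7,0],[0,0,0,0,7,0],[0,0,0,0,7,0],[0,0,0,0,7,0],[0,0,0,0,7,0],[0,0,0,0,7,0],[0,0,0,0,7,0],[0,0,0,0,7,0],[0,0,0,0,7,0],[0,0,0,0,7,0],[0,0,0,0,7,0],[0,0,0,0,7,0]]'
python3 -m jog '[[0,0,0,0,7,0],[0,0,0,0,7,0],[0,0,0,0,7,0],[0,0,0,0,0,0],[0,0,0,0,0,0]]'
python3 - <<'E'
from h import *
plan([.620,.18,.077],-15)
c=r.camera("wrist"); cv2.imwrite("pics/w2.png",c["image"][:,:,::-1])
E
```

```text
time: 4.07
ee_pos: [0.6175, 0.1816, 0.1042]
eef_rot: [-0.707, 0.007, 0.001, 0.708]
ft_force: [-0.9, 0.5, -2.6]
width: 0.0355
time: 5.07
ee_pos: [0.6086, 0.1802, 0.0798]
eef_rot: [0.526, -0.491, 0.477, -0.505]
ft_force: [-0.7, 0.7, -2.4]
width: 0.0357
time: 5.48
ee_pos: [0.607, 0.1825, 0.076]
eef_rot: [-0.427, 0.578, -0.567, 0.402]
ft_force: [-1.9, -0.5, 9.4]
width: 0.0354
tcp [0.607  0.1825 0.076 ] jawyaw -18.28 tilt y axis [-0.0379 -0.0083 -0.9992] w 0.0354 F [-1.9 -0.5  9.4]
 shift tool mm [-1.7 -1.5 13.1]  turn world-yaw 3.3 => tool y turn -3.3 j [-0.84  0.57  0.65  1.59 -0.37  1.15 -0.42]
```

View pics/w2.png

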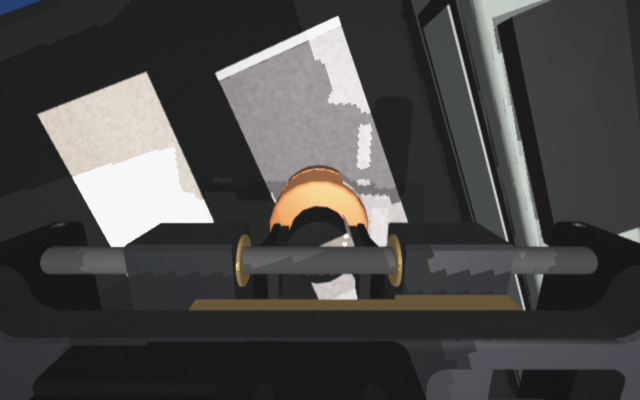

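```bash
python3 -m jog '[[0,0,0.004,1.5,0,1],[0,0,0,0.4,0,0.2],[0,0,0,0,0,0]]'
python3 -m jog '[[0,0,0,0,0,0],[0,0,0,0,0,0],[0,0,0,0,0,0],[0,0,0,0,0,0],[0,0,0,0,0,0],[0,0,0,0,0,0]]' 0.6
python3 -m jog '[[0,-0.03,0,0,0,0],[0,-0.03,0,0,0,0],[0,-0.03,0,0,0,0],[0,0,0,0,0,0]]' 1
python3 - <<'E'
from h import *
plan([.4685,.042,.166],-40)
E
```

```text
time: 5.78
ee_pos: [0.6102, 0.1823, 0.075]
eef_rot: [-0.414, 0.573, -0.572, 0.415]
ft_force: [-2.5, -0.9, 9.9]
width: 0.0353
time: 6.28
ee_pos: [0.6087, 0.1822, 0.0715]
eef_rot: [-0.415, 0.573, -0.572, 0.414]
ft_force: [-0.5, 0.8, 0.1]
width: 0.0656
time: 6.62
ee_pos: [0.6073, 0.1813, 0.162]
eef_rot: [-0.417, 0.574, -0.572, 0.412]
ft_force: [0.7, 0.1, 1.1]
width: 0.0845
tcp [0.6073 0.1813 0.162 ] jawyaw -18.23 tilt y axis [-0.0072 -0.0026 -1.    ] w 0.0845 F [0.7 0.1 1.1]
 shift tool mm [175.8  -2.7 -88.2]  turn world-yaw -21.8 => tool y turn 21.8 j [-0.88  0.46  0.7   1.54 -0.3   1.26 -0.46]
```

```bash
python3 -m jog '[[0.029,0,-0.0145,0,0,0],[0.029,0,-0.0145,0,0,0],[0.029,0,-0.0145,0,0,0],[0.029,0,-0.0145,0,0,0],[0.029,0,-0.0145,0,0,0],[0.029,0,-0.0145,0,0,0],[0,0,0,0,7,0],[0,0,0,0,7,0],[0,0,0,0,7,0],[0,0,0,0,0,0],[0,0,0,0,0,0]]'
python3 - <<'E'
from h import *
plan([.4685,.042,.075],-40)
c=r.camera("wrist"); cv2.imwrite("pics/w3.png",c["image"][:,:,::-1])
c=r.camera("top"); cv2.imwrite("pics/t3.png",c["image"][:,:,::-1]); np.savez("top3.npz",**c)
E
```

```text
time: 7.53
ee_pos: [0.4649, 0.0377, 0.1613]
eef_rot: [-0.301, 0.642, -0.638, 0.3]
ft_force: [-0.5, 0.5, -0.1]
width: 0.0865
tcp [0.4649 0.0377 0.1613] jawyaw -39.63 tilt y axis [-0.0034  0.0037 -1.    ] w 0.0865 F [-0.5  0.5 -0.1]
 shift tool mm [-5.6 86.3  0.5]  turn world-yaw -0.4 => tool y turn 0.4 j [-0.96  0.    0.8   1.98 -0.    1.17 -0.85]
```

View pics/w3.png

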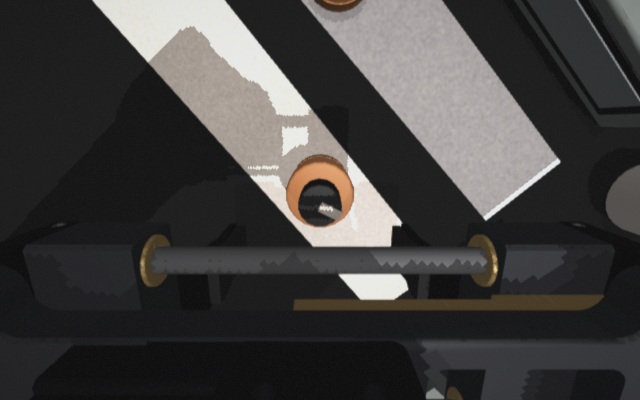

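```bash
python3 -m jog '[[-0.0055,0.022,0,0,0,0],[0,0.022,0,0,0,0],[0,0.022,0,0,0,0],[0,0.015,0,0,0,0],[0,0.004,0,0,0,0],[0,0,0,0,0,0]]'
python3 -m jog '[[0,0,0,0,0,0],[0,0,0,0,0,0],[0,0,0,0,0,0],[0,0,0,0,0,0],[0,0,0,0,0,0],[0,0,0,0,0,0]]' -1 25
python3 - <<'E'
from h import *
plan([.4685,.042,.075],-40)
E
```

```text
time: 8.13
ee_pos: [0.4705, 0.0436, 0.0737]
eef_rot: [-0.307, 0.638, -0.636, 0.308]
ft_force: [-0.5, -0.2, 0.1]
width: 0.0869
time: 8.63
ee_pos: [0.4729, 0.0443, 0.0772]
eef_rot: [-0.307, 0.637, -0.635, 0.311]
ft_force: [1.5, 1.0, -0.5]
width: 0.0551
tcp [0.4729 0.0443 0.0772] jawyaw -38.23 tilt y axis [ 0.004   0.0043 -1.    ] w 0.0551 F [ 1.5  1.  -0.5]
 shift tool mm [ 4.5  2.2 -2. ]  turn world-yaw -1.8 => tool y turn 1.8 j [-0.92  0.17  0.8   2.05 -0.15  0.97 -0.71]
```

```bash
python3 -m jog '[[0.0045,0.002,-0.002,0,0,0],[0,0,0,0,0,0],[0,0,0,0,0,0],[0,0,0,0,0,0],[0,0,0,0,0,0],[0,0,0,0,0,0],[0,0,0,0,0,0]]'
python3 -m jog '[[0,-0.025,0,0,0,0],[0,-0.025,0,0,0,0],[0,0,0,0,0,0]]'
python3 - <<'E'
from h import *
plan([.625,.03,.125],-40)
E
```

```text
time: 9.22
ee_pos: [0.4685, 0.0418, 0.0756]
eef_rot: [-0.306, 0.637, -0.635, 0.311]
ft_force: [1.3, -0.5, -0.2]
width: 0.0354
time: 9.47
ee_pos: [0.4664, 0.0408, 0.1255]
eef_rot: [-0.308, 0.637, -0.636, 0.309]
ft_force: [1.5, -0.4, -1.4]
width: 0.0357
tcp [0.4664 0.0408 0.1255] jawyaw -38.26 tilt y axis [ 7.0e-04  1.8e-03 -1.0e+00] w 0.0357 F [ 1.5 -0.4 -1.4]
 shift tool mm [-89.8   0.6 131.2]  turn world-yaw -1.7 => tool y turn 1.7 j [-0.96  0.06  0.81  2.02 -0.05  1.08 -0.79]
```

```bash
python3 -m jog '[[-0.018,-0.002,0.026,0,0,0],[-0.018,-0.002,0.026,0,0,0],[-0.018,-0.002,0.026,0,0,0],[-0.018,-0.002,0.026,0,0,0],[-0.018,-0.002,0.026,0,0,0],[0,0,0,0,0,0]]'
python3 -m jog '[[0,-0.001,0,0,-7,0],[0,-0.001,0,0,-7,0],[0,-0.001,0,0,-7,0],[0,-0.001,0,0,-7,0],[0,-0.001,0,0,-7,0],[0,-0.001,0,0,-7,0],[0,-0.001,0,0,-7,0],[0,-0.001,0,0,-7,0],[0,-0.001,0,0,-7,0],[0,-0.001,0,0,-7,0],[0,0,0,0,-3,0],[0,0,0,0,0,0]]'
python3 - <<'E'
from h import *
plan([.625,.03,.076],34)
E
```

```text
time: 9.97
ee_pos: [0.627, 0.0346, 0.1302]
eef_rot: [-0.311, 0.639, -0.631, 0.311]
ft_force: [0.2, 0.1, -2.1]
width: 0.0356
time: 10.97
ee_pos: [0.6213, 0.0339, 0.1244]
eef_rot: [0.637, -0.322, 0.305, -0.631]
ft_force: [-0.3, 0.2, -1.4]
width: 0.0354
tcp [0.6213 0.0339 0.1244] jawyaw 37.33 tilt y axis [-0.0257  0.0034 -0.9997] w 0.0354 F [-0.3  0.2 -1.4]
 shift tool mm [ 6.2 48.3  1.4]  turn world-yaw -3.3 => tool y turn 3.3 j [-0.52  0.45  0.52  1.59 -0.24  1.19  0.7 ]
```

```bash
python3 -m jog '[[0.004,0.012,0,1,2,-1],[0,0.012,0,0,0,0],[0,0.012,0,0,0,0],[0,0.009,0,0,0,0],[0,0,0,0,0,0],[0,0,0,0,0,0]]'
python3 - <<'E'
from h import *
plan([.625,.03,.076],36)
E
```

```text
time: 11.47
ee_pos: [0.6234, 0.0314, 0.0748]
eef_rot: [0.628, -0.327, 0.326, -0.627]
ft_force: [-5.8, -0.6, 17.6]
width: 0.0355
tcp [0.6234 0.0314 0.0748] jawyaw 35.01 tilt y axis [-2.3e-03  2.0e-04 -1.0e+00] w 0.0355 F [-5.8 -0.6 17.6]
 shift tool mm [ 2.1 -1.2  0.5]  turn world-yaw 1.0 => tool y turn -1.0 j [-0.52  0.49  0.51  1.65 -0.26  1.08  0.68]
```

```bash
python3 -m jog '[[0,-0.001,0,0,0,0],[0,0,0,0,0,0],[0,0,0,0,0,0],[0,0,0,0,0,0],[0,0,0,0,0,0]]' 0.6
python3 -m jog '[[0,-0.03,0,0,0,0],[0,-0.03,0,0,0,0],[0,-0.03,0,0,0,0],[0,-0.02,0,0,0,0],[0,0,0,0,0,0]]' 1
python3 - <<'E'
from h import *
plan([.386,-.259,.19],-57.5)
E
```

```text
time: 11.88
ee_pos: [0.6234, 0.0319, 0.0744]
eef_rot: [0.628, -0.328, 0.325, -0.627]
ft_force: [0.4, -0.3, 0.2]
width: 0.0607
time: 12.3
ee_pos: [0.622, 0.0319, 0.1861]
eef_rot: [0.629, -0.33, 0.323, -0.625]
ft_force: [0.4, -0.4, 0.6]
width: 0.086
tcp [0.622  0.0319 0.1861] jawyaw 35.01 tilt y axis [-0.0106 -0.0014 -0.9999] w 0.086 F [ 0.4 -0.4  0.6]
 shift tool mm [ 102.8   -1.  -360.2]  turn world-yaw 87.5 => tool y turn -87.5 j [-0.54  0.39  0.54  1.53 -0.2   1.29  0.64]
```

```bash
python3 -m jog '[[0.0103,-0.001,-0.036,0,0,0],[0.0103,-0.001,-0.036,0,0,0],[0.0103,-0.001,-0.036,0,0,0],[0.0103,-0.001,-0.036,0,0,0],[0.0103,-0.001,-0.036,0,0,0],[0.0103,-0.001,-0.036,0,0,0],[0.0103,-0.001,-0.036,0,0,0],[0.0103,-0.001,-0.036,0,0,0],[0.0103,-0.001,-0.036,0,0,0],[0.0103,-0.001,-0.036,0,0,0],[0,0,0,0,0,0]]'
python3 -m jog '[[0,-0.001,0,0,7,0],[0,-0.001,0,0,7,0],[0,-0.001,0,0,7,0],[0,-0.001,0,0,7,0],[0,-0.001,0,0,7,0],[0,-0.001,0,0,7,0],[0,-0.001,0,0,7,0],[0,-0.001,0,0,7,0],[0,-0.001,0,0,7,0],[0,-0.001,0,0,7,0],[0,-0.001,0,0,7,0],[0,-0.001,0,0,7,0]]'
python3 -m jog '[[0,0,0,0,7,0],[0,0,0,0,0,0],[0,0,0,0,0,0]]'
python3 - <<'E'
from h import *
plan([.386,-.259,.081],-57.5)
c=r.camera("wrist"); cv2.imwrite("pics/w4.png",c["image"][:,:,::-1])
c=r.camera("top"); a=cv2.resize(c["image"][130:280,210:420,::-1],None,fx=3.8,fy=3.8,interpolation=cv2.INTER_CUBIC); cv2.imwrite("pics/t4.png",a)
P=cloud(c)
for n,(u0,u1,v0,v1) in dict(b1=(250,275,165,215),b2=(275,330,165,215),l=(225,250,165,215)).items():
    m=np.zeros((400,640),bool); m[v0:v1,u0:u1]=1; m&=(P[...,2]>.085)&(P[...,2]<.12); print(n,m.sum(), P[m].mean(0) if m.any() else 0)
E
```

```text
time: 13.22
ee_pos: [0.3763, -0.2674, 0.1931]
eef_rot: [0.629, -0.327, 0.32, -0.628]
ft_force: [-0.2, -0.3, -0.6]
width: 0.0868
time: 14.22
ee_pos: [0.373, -0.2666, 0.1998]
eef_rot: [-0.244, 0.669, -0.661, 0.237]
ft_force: [0.6, 0.1, -0.1]
width: 0.0871
time: 14.47
ee_pos: [0.3729, -0.2658, 0.1986]
eef_rot: [-0.202, 0.683, -0.675, 0.194]
ft_force: [0.0, -0.0, -0.5]
width: 0.0871
tcp [ 0.3729 -0.2658  0.1986] jawyaw -57.52 tilt y axis [-0.014   0.0076 -0.9999] w 0.0871 F [ 0.  -0.  -0.5]
 shift tool mm [-15.6 117.5   2.9]  turn world-yaw 0.0 => tool y turn -0.0 j [-0.22 -0.06  0.72  1.93  0.04  1.27 -0.51]
b1 62 [0.61062017 0.18095986 0.09890467]
b2 91 [0.62432378 0.03119136 0.09878182]
l 33 [0.61124373 0.1965657  0.1000048 ]
```

View pics/w4.png

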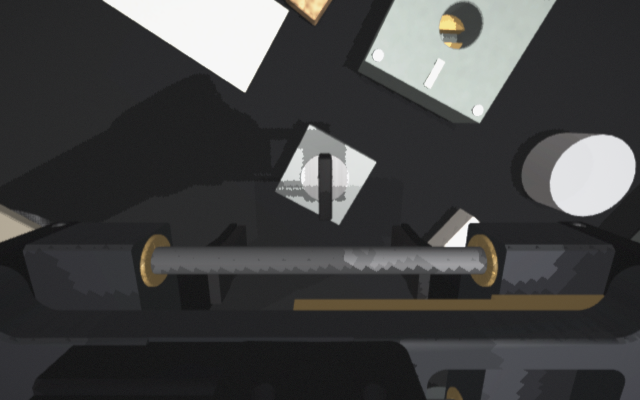

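View pics/t4.png

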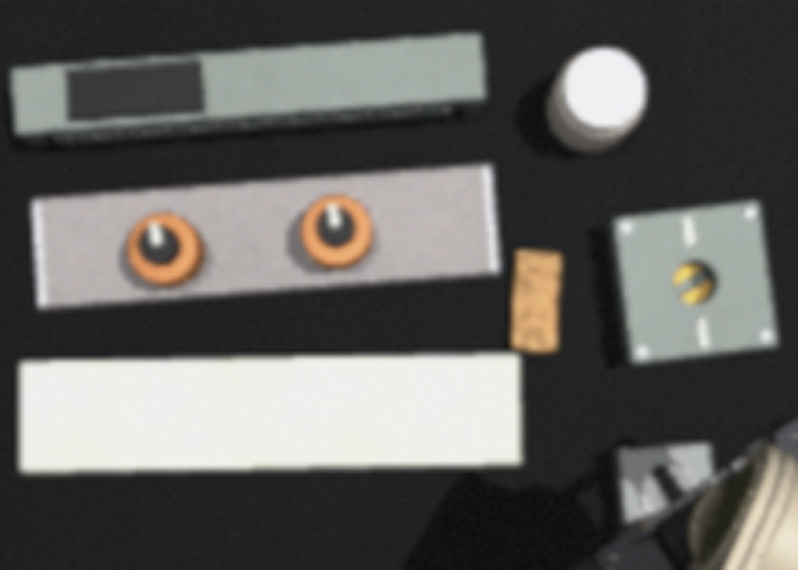

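```bash
python3 -m jog '[[-0.0155,0.01,0.003,0.8,0,0.4],[0,0.02,0,0,0,0],[0,0.02,0,0,0,0],[0,0.02,0,0,0,0],[0,0,0,0,0,0],[0,0,0,0,0,0]]'
python3 - <<'E'
from h import *
plan([.386,-.2595,.081],-57.5)
c=dict(np.load("top0.npz")); a=c["image"][180:225,370:415,::-1]; cv2.imwrite("pics/lk.png",cv2.resize(a,None,fx=12,fy=12,interpolation=cv2.INTER_CUBIC))
E
```

```text
time: 15.07
ee_pos: [0.3892, -0.26, 0.1269]
eef_rot: [0.203, -0.676, 0.678, -0.205]
ft_force: [-0.1, 1.2, 0.4]
width: 0.0865
tcp [ 0.3892 -0.26    0.1269] jawyaw -56.45 tilt y axis [ 0.0029 -0.0017 -1.    ] w 0.0865 F [-0.1  1.2  0.4]
 shift tool mm [ 2.5 45.9 -2.3]  turn world-yaw -1.0 => tool y turn 1.0 j [-0.21  0.05  0.73  2.02 -0.04  1.08 -0.45]
```

View pics/lk.png

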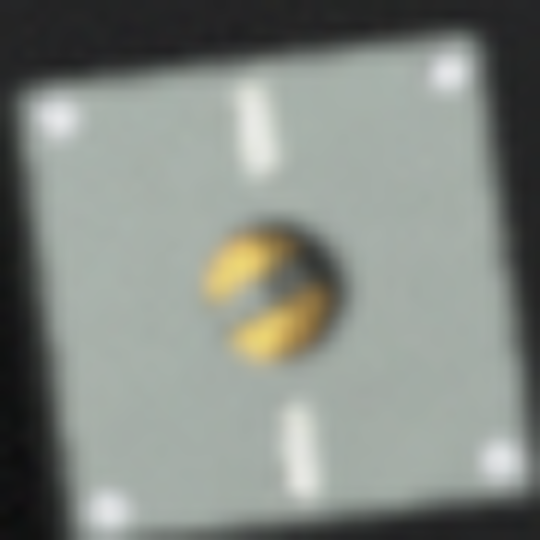

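```bash
python3 -m jog '[[0.001,0.018,-0.001,0,0.8,0],[0.001,0.018,-0.001,0,0,0],[0,0.006,0,0,0,0],[0,0.002,0,0,0,0],[0,0,0,0,0,0]]'
python3 - <<'E'
from h import *
plan([.386,-.2595,.081],-57.5)
E
```

```text
time: 15.48
ee_pos: [0.3894, -0.2606, 0.0867]
eef_rot: [0.199, -0.676, 0.68, -0.204]
ft_force: [0.2, 0.1, 0.3]
width: 0.0868
tcp [ 0.3894 -0.2606  0.0867] jawyaw -56.91 tilt y axis [ 0.0082 -0.0031 -1.    ] w 0.0868 F [0.2 0.1 0.3]
 shift tool mm [ 2.3  5.7 -2.8]  turn world-yaw -0.6 => tool y turn 0.6 j [-0.2   0.12  0.74  2.06 -0.1   0.99 -0.4 ]
```

```bash
python3 -m jog '[[0.0022,0.005,-0.003,-0.4,0.6,-0.3],[0,0.001,0,0,0,0],[0,0,0,0,0,0]]'
python3 -m jog '[[0.001,0.0005,-0.0005,0,0,0],[0.001,0.0005,-0.0005,0,0,0],[0.001,0.0005,-0.0005,0,0,0],[0.001,0.0005,-0.0005,0,0,0],[0.001,0.0005,-0.0005,0,0,0],[0,0,0,0,0,0],[0,0,0,0,0,0],[0,0,0,0,0,0],[0,0,0,0,0,0],[0,0,0,0,0,0],[0,0,0,0,0,0],[0,0,0,0,0,0]]' -1 40
python3 - <<'E'
from h import *
plan([.386,-.2595,.081],-57.5)
E
```

```text
time: 15.73
ee_pos: [0.3873, -0.2598, 0.0828]
eef_rot: [0.197, -0.678, 0.679, -0.199]
ft_force: [0.2, -0.2, 0.4]
width: 0.0872
time: 16.73
ee_pos: [0.3819, -0.2609, 0.0813]
eef_rot: [0.196, -0.678, 0.68, -0.199]
ft_force: [0.7, -1.5, -1.4]
width: 0.0149
tcp [ 0.3819 -0.2609  0.0813] jawyaw -57.52 tilt y axis [ 4.7e-03 -9.0e-04 -1.0e+00] w 0.0149 F [ 0.7 -1.5 -1.4]
 shift tool mm [-4.2  0.3  1. ]  turn world-yaw 0.0 => tool y turn -0.0 j [-0.19  0.12  0.74  2.08 -0.1   0.98 -0.41]
```

```bash
python3 -m jog '[[-0.003,0,0.001,0,0,0],[-0.001,0,0,0,0,0],[0,0,0,0,0,0]]' -0.5
python3 -m jog '[[0,0,0,0,0,0],[0,0,0,0,0,0],[0,0,0,0,0,0],[0,0,0,0,0,0],[0,0,0,0,0,0]]' -1 40
python3 - <<'E'
from h import *
plan([.386,-.2595,.081],-57.5)
E
```

```text
time: 16.98
ee_pos: [0.3863, -0.2594, 0.0813]
eef_rot: [0.196, -0.678, 0.68, -0.199]
ft_force: [0.2, -0.4, -0.1]
width: 0.0208
time: 17.4
ee_pos: [0.3864, -0.2593, 0.0812]
eef_rot: [0.196, -0.678, 0.68, -0.199]
ft_force: [0.6, 0.5, -0.4]
width: 0.0113
tcp [ 0.3864 -0.2593  0.0812] jawyaw -57.5 tilt y axis [ 4.6e-03 -9.0e-04 -1.0e+00] w 0.0113 F [ 0.6  0.5 -0.4]
 shift tool mm [ 0.4  0.2 -0.1]  turn world-yaw -0.0 => tool y turn 0.0 j [-0.19  0.13  0.74  2.07 -0.1   0.98 -0.41]
```

```bash
python3 -m jog '[[0,-0.025,0,0,0,0],[0,-0.025,0,0,0,0],[0,-0.025,0,0,0,0],[0,-0.025,0,0,0,0],[0,0,0,0,0,0],[0,0,0,0,0,0]]'
python3 - <<'E'
from h import *
plan([.573,-.2885,.175],26)
c=r.camera("side"); P=cloud(c)
E
```

```text
time: 17.9
ee_pos: [0.3833, -0.2585, 0.1835]
eef_rot: [-0.198, 0.679, -0.679, 0.197]
ft_force: [-0.9, 0.1, -2.0]
width: 0.0119
tcp [ 0.3833 -0.2585  0.1835] jawyaw -57.56 tilt y axis [-1.3e-03  3.0e-04 -1.0e+00] w 0.0119 F [-0.9  0.1 -2. ]
 shift tool mm [-144.     8.3  127. ]  turn world-yaw 83.6 => tool y turn -83.6 j [-0.24 -0.04  0.73  1.96  0.03  1.22 -0.52]
```

```bash
python3 -m jog '[[-0.0205,0,0.018,0,0,0],[-0.0205,0,0.018,0,0,0],[-0.0205,0,0.018,0,0,0],[-0.0205,0,0.018,0,0,0],[-0.0205,0,0.018,0,0,0],[-0.0205,0,0.018,0,0,0],[-0.0205,0,0.018,0,0,0],[0,0,0,0,0,0]]'
python3 -m jog '[[0,-0.001,0,0,-7,0],[0,-0.001,0,0,-7,0],[0,-0.001,0,0,-7,0],[0,-0.001,0,0,-7,0],[0,-0.001,0,0,-7,0],[0,-0.001,0,0,-7,0],[0,-0.001,0,0,-7,0],[0,-0.001,0,0,-7,0],[0,-0.001,0,0,-7,0],[0,-0.001,0,0,-7,0],[0,-0.001,0,0,-7,0],[0,0,0,0,-3,0]]'
python3 -m jog '[[0,0,0,0,0,0],[0,0,0,0,0,0]]'
python3 - <<'E'
from h import *
plan([.573,-.2885,.14],26)
s,R=pose(); print(R.round(4), s["torque"])
c=r.camera("side"); a=c["image"][170:350,230:430,::-1]; cv2.imwrite("pics/s5.png",cv2.resize(a,None,fx=3,fy=3,interpolation=cv2.INTER_CUBIC))
E
```

```text
time: 18.62
ee_pos: [0.5761, -0.287, 0.1697]
eef_rot: [-0.201, 0.683, -0.675, 0.194]
ft_force: [0.9, 0.5, -1.6]
width: 0.0119
time: 19.62
ee_pos: [0.5677, -0.2853, 0.1561]
eef_rot: [0.599, -0.399, 0.366, -0.59]
ft_force: [-0.1, 0.6, -1.7]
width: 0.0116
time: 19.78
ee_pos: [0.5662, -0.2852, 0.153]
eef_rot: [0.599, -0.4, 0.364, -0.59]
ft_force: [-0.8, -0.7, -1.7]
width: 0.0118
tcp [ 0.5662 -0.2852  0.153 ] jawyaw 24.56 tilt y axis [-0.0499  0.0156 -0.9986] w 0.0118 F [-0.8 -0.7 -1.7]
 shift tool mm [ 6.3 12.6  5.4]  turn world-yaw 1.4 => tool y turn -1.4 j [ 0.08  0.45  0.43  1.49 -0.18  1.29  0.95]
[[ 0.4141 -0.0499  0.9089]
 [-0.9096  0.0156  0.4153]
 [-0.0349 -0.9986 -0.0389]] [-0.01717628 -0.06651486 -0.00552438]
```

View pics/s5.png

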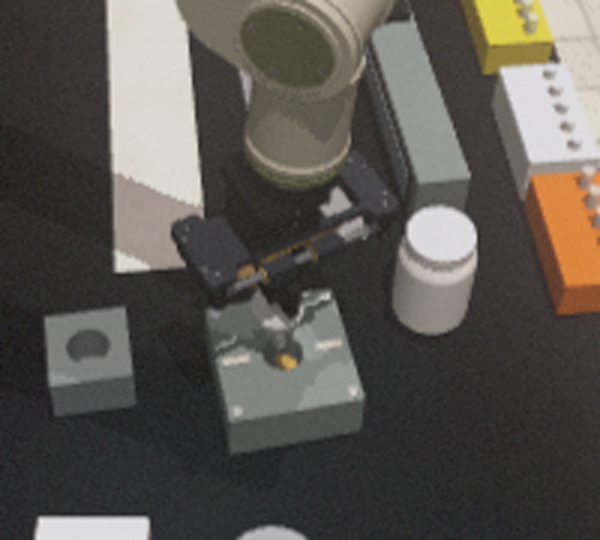

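```bash
cat >> h.py <<'E'
_p=plan
def plan(p,yaw=None):
    _p(p,yaw); s,R=pose(); d=R.T@[0,0,-1.]; print(" level deg",np.degrees(np.cross([0,1,0],d)).round(2),"t",s["time"])
E
python3 -m jog '[[0.006,0,0.005,2.4,0,-1.9],[0,-0.001,0,0,-1,0],[0,0,0,0,0,0]]'
python3 - <<'E'
from h import *
plan([.573,-.2885,.14],26)
E
```

```text
time: 20.08
ee_pos: [0.5723, -0.2882, 0.1516]
eef_rot: [-0.596, 0.379, -0.378, 0.598]
ft_force: [-0.3, 1.0, -1.4]
width: 0.0117
tcp [ 0.5723 -0.2882  0.1516] jawyaw 25.27 tilt y axis [-8.0e-04  3.4e-03 -1.0e+00] w 0.0117 F [-0.3  1.  -1.4]
 shift tool mm [ 0.6 11.6  0.5]  turn world-yaw 0.7 => tool y turn -0.7 j [ 0.08  0.43  0.42  1.53 -0.19  1.23  0.97]
 level deg [-0.04  0.   -0.2 ] t 20.0833
```

```bash
python3 -m jog '[[0,0.01,0,0,0,0],[0,0.01,0,0,0,0],[0,0.01,0,0,0,0],[0,0.006,0,0,0,0],[0,0,0,0,0,0]]'
python3 - <<'E'
from h import *
plan([.573,-.2885,.10],26)
E
```

```text
time: 20.5
ee_pos: [0.5714, -0.2871, 0.1106]
eef_rot: [-0.597, 0.382, -0.376, 0.597]
ft_force: [-0.3, 0.2, -2.8]
width: 0.0117
tcp [ 0.5714 -0.2871  0.1106] jawyaw 25.2 tilt y axis [-0.0059  0.0049 -1.    ] w 0.0117 F [-0.3  0.2 -2.8]
 shift tool mm [ 2.  10.6  0.9]  turn world-yaw 0.8 => tool y turn -0.8 j [ 0.08  0.47  0.41  1.57 -0.2   1.16  0.98]
 level deg [ 0.18  0.   -0.4 ] t 20.5
```

```bash
python3 -m jog '[[0.002,0.004,0.001,0.2,0,-0.4],[0,0.003,0,0,0,0],[0,0.003,0,0,0,0],[0,0.002,0,0,0,0],[0,0.002,0,0,0,0],[0,0.002,0,0,0,0]]'
python3 - <<'E'
from h import *
plan([.573,-.2885,.0862],26)
E
```

```text
time: 21.0
ee_pos: [0.5731, -0.2891, 0.093]
eef_rot: [0.597, -0.379, 0.379, -0.597]
ft_force: [-1.6, -0.3, -0.6]
width: 0.0116
tcp [ 0.5731 -0.2891  0.093 ] jawyaw 25.17 tilt y axis [-2.e-04 -9.e-04 -1.e+00] w 0.0116 F [-1.6 -0.3 -0.6]
 shift tool mm [-0.6  6.8  0.1]  turn world-yaw 0.8 => tool y turn -0.8 j [ 0.09  0.48  0.41  1.58 -0.21  1.12  0.98]
 level deg [ 0.03 -0.    0.04] t 21.0
```

```bash
python3 -m jog '[[0,0.002,0,0,0,0],[0,0.002,0,0,0,0],[0,0.0015,0,0,0,0],[0,0.001,0,0,0,0],[0,0,0,0,0,0]]'
python3 - <<'E'
from h import *
plan([.573,-.2885,.0862],26)
E
```

```text
time: 21.42
ee_pos: [0.5732, -0.2894, 0.0863]
eef_rot: [0.597, -0.379, 0.379, -0.597]
ft_force: [-0.4, -0.5, 0.8]
width: 0.0113
tcp [ 0.5732 -0.2894  0.0863] jawyaw 25.15 tilt y axis [ 5.0e-04 -1.2e-03 -1.0e+00] w 0.0113 F [-0.4 -0.5  0.8]
 shift tool mm [-0.9  0.1  0.2]  turn world-yaw 0.8 => tool y turn -0.8 j [ 0.09  0.49  0.41  1.59 -0.21  1.1   0.98]
 level deg [ 0.   -0.    0.07] t 21.4167
```

```bash
python3 -m jog '[[0,-0.0005,0,0,-4,0],[0,-0.0005,0,0,-4,0],[0,-0.0005,0,0,-4,0],[0,0,0,0,0,0]]'
python3 - <<'E'
from h import *
plan([.573,-.2888,.0866],96.7)
print(r.read_state()["torque"])
E
```

```text
time: 21.75
ee_pos: [0.5723, -0.2902, 0.0873]
eef_rot: [0.635, -0.312, 0.312, -0.634]
ft_force: [-0.6, -0.5, -0.9]
width: 0.0115
tcp [ 0.5723 -0.2902  0.0873] jawyaw 37.61 tilt y axis [-0.0012 -0.0022 -1.    ] w 0.0115 F [-0.6 -0.5 -0.9]
 shift tool mm [-0.7  0.7  1.4]  turn world-yaw 59.1 => tool y turn -59.1 j [ 0.12  0.49  0.36  1.59 -0.18  1.11  1.19]
 level deg [ 0.13 -0.    0.06] t 21.75
[-0.16456409  0.09878728 -0.02868451]
```

```bash
python3 -m jog '[[-0.0007,0.0005,0.0012,0.1,-4,0],[0,-0.0003,0,0,-4,0],[0,-0.0003,0,0,-4,0],[0,-0.0003,0,0,-4,0],[0,-0.0003,0,0,-4,0],[0,0,0,0,0,0]]'
python3 - <<'E'
from h import *
plan([.573,-.2888,.0866],96.7)
print(r.read_state()["torque"])
E
```

```text
time: 22.25
ee_pos: [0.5718, -0.2908, 0.0871]
eef_rot: [0.68, -0.198, 0.198, -0.678]
ft_force: [-1.4, 0.2, -1.4]
width: 0.0115
tcp [ 0.5718 -0.2908  0.0871] jawyaw 57.5 tilt y axis [-6.0e-04 -2.5e-03 -1.0e+00] w 0.0115 F [-1.4  0.2 -1.4]
 shift tool mm [-0.   0.5  2.3]  turn world-yaw 39.2 => tool y turn -39.2 j [ 0.17  0.48  0.3   1.58 -0.15  1.1   1.51]
 level deg [ 0.14 -0.    0.05] t 22.25
[-0.17137007  0.13382698 -0.10977634]
```

```bash
python3 -m jog '[[0,0.0005,0.002,0.1,-4,0],[0,-0.0003,0.0003,0,-4,0],[0,-0.0003,0.0003,0,-4,0],[0,-0.0003,0.0003,0,-4,0],[0,-0.0003,0.0003,0,-4,0],[0,0,0,0,0,0]]'
python3 - <<'E'
from h import *
plan([.573,-.2888,.0866],96.7)
print(r.read_state()["torque"])
E
```

```text
time: 22.75
ee_pos: [0.5717, -0.2912, 0.0871]
eef_rot: [0.704, -0.082, 0.082, -0.701]
ft_force: [0.2, -0.3, -1.9]
width: 0.012
tcp [ 0.5717 -0.2912  0.0871] jawyaw 76.71 tilt y axis [-0.0013 -0.004  -1.    ] w 0.012 F [ 0.2 -0.3 -1.9]
 shift tool mm [0.7 0.5 2.6]  turn world-yaw 20.0 => tool y turn -20.0 j [ 0.22  0.47  0.24  1.58 -0.11  1.1   1.82]
 level deg [ 0.24  0.   -0.02] t 22.75
[-0.17137967  0.03654016 -0.06740001]
```

```bash
python3 -m jog '[[0.0005,0.0005,0.0022,0.2,-4,0],[0,-0.0003,0.0003,0,-4,0],[0,-0.0003,0.0003,0,-4,0],[0,-0.0003,0.0003,0,-3,0],[0,0,0,0,0,0]]'
python3 - <<'E'
from h import *
plan([.573,-.2888,.0866],96.7)
print(r.read_state()["torque"])
c=r.camera("top"); cv2.imwrite("pics/t6.png",cv2.resize(c["image"][130:280,210:420,::-1],None,fx=3.8,fy=3.8,interpolation=cv2.INTER_CUBIC))
E
```

```text
time: 23.17
ee_pos: [0.5717, -0.2915, 0.0871]
eef_rot: [0.708, 0.003, -0.004, -0.706]
ft_force: [0.4, -1.0, -2.2]
width: 0.0116
tcp [ 0.5717 -0.2915  0.0871] jawyaw 90.59 tilt y axis [-0.0012 -0.0038 -1.    ] w 0.0116 F [ 0.4 -1.  -2.2]
 shift tool mm [1.3 0.5 2.7]  turn world-yaw 6.1 => tool y turn -6.1 j [ 0.25  0.47  0.19  1.58 -0.09  1.1   2.05]
 level deg [ 0.22  0.   -0.07] t 23.1667
[-0.22435654 -0.03217578 -0.14063729]
```

View pics/t6.png

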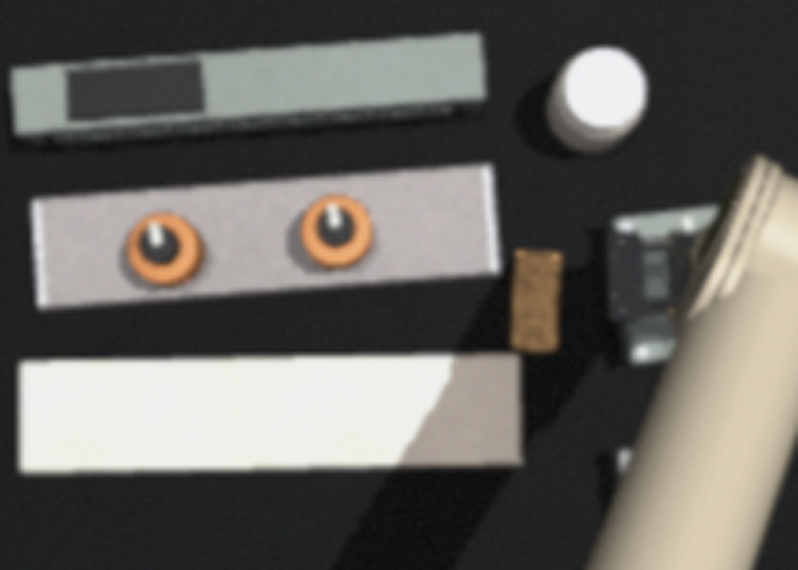

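```bash
python3 -m jog '[[0.001,0,0.002,0.2,-2,0],[0,0,0.0005,0,-2,0],[0,0,0,0,-1,0],[0,0,0,0,0,0],[0,0,0,0,0,0],[0,0,0,0,0,0],[0,0,0,0,0,0],[0,0,0,0,0,0]]'
python3 - <<'E'
from h import *
plan([.573,-.2888,.0866],96.7)
print(r.read_state()["torque"])
E
```

```text
time: 23.88
ee_pos: [0.5719, -0.2915, 0.0873]
eef_rot: [0.708, 0.024, -0.026, -0.706]
ft_force: [0.6, -2.1, -3.7]
width: 0.0116
tcp [ 0.5719 -0.2915  0.0873] jawyaw 94.02 tilt y axis [-0.0021 -0.0033 -1.    ] w 0.0116 F [ 0.6 -2.1 -3.7]
 shift tool mm [1.3 0.6 2.6]  turn world-yaw 2.7 => tool y turn -2.7 j [ 0.26  0.47  0.18  1.58 -0.09  1.1   2.1 ]
 level deg [ 0.18  0.   -0.14] t 23.8833
[-0.54253665 -0.02452179 -0.09117774]
```

```bash
python3 -m jog '[[0,0.0007,0.0005,0,-1.5,0],[0,0,0,0,0,0],[0,0,0,0,0,0],[0,0,0,0,0,0],[0,0,0,0,0,0],[0,0,0,0,0,0],[0,0,0,0,0,0],[0,0,0,0,0,0],[0,0,0,0,0,0],[0,0,0,0,0,0],[0,0,0,0,0,0],[0,0,0,0,0,0]]'
python3 -m jog '[[0,0,0,0,0,0],[0,0,0,0,0,0],[0,0,0,0,0,0],[0,0,0,0,0,0],[0,0,0,0,0,0],[0,0,0,0,0,0],[0,0,0,0,0,0],[0,0,0,0,0,0],[0,0,0,0,0,0],[0,0,0,0,0,0],[0,0,0,0,0,0],[0,0,0,0,0,0]]'
python3 -m jog '[[0,0,0,0,0,0],[0,0,0,0,0,0],[0,0,0,0,0,0],[0,0,0,0,0,0],[0,0,0,0,0,0],[0,0,0,0,0,0],[0,0,0,0,0,0],[0,0,0,0,0,0],[0,0,0,0,0,0],[0,0,0,0,0,0],[0,0,0,0,0,0],[0,0,0,0,0,0]]'
python3 - <<'E'
from h import *
plan([.573,-.2888,.0866],96.7)
print(r.read_state()["torque"])
c=r.camera("top"); P=cloud(c)
for n,(u0,u1,v0,v1) in dict(b1=(235,275,165,215),b2=(275,330,165,215)).items():
    m=np.zeros((400,640),bool); m[v0:v1,u0:u1]=1; m&=(P[...,2]>.085)&(P[...,2]<.12)
    w=m&(c["image"].min(-1)>130); d=P[w].mean(0)-P[m].mean(0)
    print(n,m.sum(), P[m].mean(0).round(4),"label yaw",np.degrees(np.arctan2(d[1],d[0])).round(0))
E
```

```text
time: 24.88
ee_pos: [0.5719, -0.2914, 0.0872]
eef_rot: [0.708, 0.034, -0.035, -0.705]
ft_force: [-0.7, -1.1, -2.3]
width: 0.0117
time: 25.88
ee_pos: [0.5719, -0.2915, 0.0872]
eef_rot: [0.708, 0.034, -0.035, -0.705]
ft_force: [-0.6, -3.0, -2.9]
width: 0.0119
time: 26.88
ee_pos: [0.5719, -0.2914, 0.0871]
eef_rot: [0.708, 0.034, -0.035, -0.705]
ft_force: [0.0, -1.8, -1.9]
width: 0.0118
tcp [ 0.5719 -0.2914  0.0871] jawyaw 95.56 tilt y axis [-0.0016 -0.004  -1.    ] w 0.0118 F [ 0.  -1.8 -1.9]
 shift tool mm [1.4 0.5 2.5]  turn world-yaw 1.1 => tool y turn -1.1 j [ 0.26  0.47  0.17  1.58 -0.08  1.1   2.13]
 level deg [ 0.22  0.   -0.11] t 26.8833
[-0.48133222  0.09568684 -0.1303654 ]
b1 95 [0.6111 0.1864 0.0988] label yaw 6.0
b2 91 [0.6241 0.0315 0.0992] label yaw 2.0
```

```bash
python3 -m jog '[[0,0,0.0015,0.2,4,0],[0,-0.0003,0,0,4,0],[0,-0.0003,0,0,4,0],[0,-0.0003,0,0,4,0],[0,-0.0003,0,0,4,0],[0,-0.0003,0,0,4,0],[0,0,0,0,0,0]]'
python3 - <<'E'
from h import *
plan([.573,-.2888,.0866],40)
print(r.read_state()["torque"])
E
```

```text
time: 27.52
ee_pos: [0.571, -0.2903, 0.0877]
eef_rot: [0.697, -0.121, 0.118, -0.696]
ft_force: [-0.3, -1.9, -2.0]
width: 0.0118
tcp [ 0.571  -0.2903  0.0877] jawyaw 70.53 tilt y axis [-0.0032 -0.001  -1.    ] w 0.0118 F [-0.3 -1.9 -2. ]
 shift tool mm [1.3 1.1 2.1]  turn world-yaw -30.5 => tool y turn 30.5 j [ 0.2   0.47  0.26  1.58 -0.13  1.11  1.72]
 level deg [ 0.12  0.   -0.16] t 27.5167
[-0.69179662 -0.03951563  0.12329409]
```

```bash
python3 -m jog '[[0.001,0.001,0.0015,0.1,4,-0.2],[0,0,0,0,4,0],[0,0,0,0,4,0],[0,0,0,0,4,0],[0,0,0,0,4,0],[0,0,0,0,4,0],[0,0,0,0,4,0],[0,0,0,0,4,0],[0,0,0,0,0,0],[0,0,0,0,0,0]]'
python3 - <<'E'
from h import *
plan([.573,-.2888,.0866],35)
print(r.read_state()["torque"])
E
```

```text
time: 28.35
ee_pos: [0.5721, -0.2895, 0.0871]
eef_rot: [0.638, -0.306, 0.306, -0.637]
ft_force: [-0.6, -2.1, -2.0]
width: 0.0119
tcp [ 0.5721 -0.2895  0.0871] jawyaw 38.73 tilt y axis [-6.0e-04 -2.3e-03 -1.0e+00] w 0.0119 F [-0.6 -2.1 -2. ]
 shift tool mm [0.  0.5 1.1]  turn world-yaw -3.7 => tool y turn 3.7 j [ 0.12  0.48  0.36  1.59 -0.18  1.1   1.2 ]
 level deg [ 0.11 -0.    0.08] t 28.35
[-0.7106338   0.10462938  0.02611341]
```

```bash
python3 -m jog '[[0,0.0003,0.001,0,0,0],[0,0,0,0,0,0]]'
python3 -m jog '[[0,-0.012,0,0,0,0],[0,-0.02,0,0,0,0],[0,-0.02,0,0,0,0],[0,-0.02,0,0,0,0],[0,-0.02,0,0,0,0],[0,0,0,0,0,0],[0,0,0,0,0,0]]'
python3 - <<'E'
from h import *
plan([.386,-.260,.175],-57.5)
plan([.386,-.260,.175],10)
E
```

```text
time: 28.52
ee_pos: [0.5723, -0.2895, 0.0871]
eef_rot: [0.639, -0.304, 0.304, -0.637]
ft_force: [-0.8, -1.3, -1.1]
width: 0.0115
time: 29.1
ee_pos: [0.5741, -0.2837, 0.1867]
eef_rot: [-0.639, 0.301, -0.3, 0.642]
ft_force: [-0.1, -0.2, -2.4]
width: 0.0117
tcp [ 0.5741 -0.2837  0.1867] jawyaw 39.76 tilt y axis [ 4.0e-04  4.7e-03 -1.0e+00] w 0.0117 F [-0.1 -0.2 -2.4]
 shift tool mm [-138.5   11.7 -129.5]  turn world-yaw 82.7 => tool y turn -82.7 j [ 0.11  0.4   0.38  1.48 -0.15  1.29  1.19]
 level deg [-0.19  0.   -0.2 ] t 29.1
tcp [ 0.5741 -0.2837  0.1867] jawyaw 39.76 tilt y axis [ 4.0e-04  4.7e-03 -1.0e+00] w 0.0117 F [-0.1 -0.2 -2.4]
 shift tool mm [-138.5   11.7 -129.5]  turn world-yaw -29.8 => tool y turn 29.8 j [ 0.11  0.4   0.38  1.48 -0.15  1.29  1.19]
 level deg [-0.19  0.   -0.2 ] t 29.1
```

```bash
python3 -m jog '[[-0.02,0.001,-0.0185,0,0,0],[-0.02,0.001,-0.0185,0,0,0],[-0.02,0.001,-0.0185,0,0,0],[-0.02,0.001,-0.0185,0,0,0],[-0.02,0.001,-0.0185,0,0,0],[-0.02,0.001,-0.0185,0,0,0],[-0.015,0.001,-0.014,0,0,0],[0,0,0,0,0,0],[0,0,0,0,0,0]]'
python3 - <<'E'
from h import *
plan([.386,-.260,.14],None)
E
```

```text
time: 29.85
ee_pos: [0.3835, -0.2529, 0.1732]
eef_rot: [-0.639, 0.299, -0.293, 0.646]
ft_force: [0.8, 0.7, -1.9]
width: 0.0114
tcp [ 0.3835 -0.2529  0.1732] jawyaw 40.47 tilt y axis [-0.0029  0.0123 -0.9999] w 0.0114 F [ 0.8  0.7 -1.9]
 shift tool mm [ 7.4 33.1 -2.9]  turn world-yaw 0 => tool y turn 0 j [ 0.1  -0.01  0.4   1.96 -0.01  1.2   1.2 ]
 level deg [-0.33  0.   -0.64] t 29.85
```

```bash
python3 -m jog '[[0.0074,0,-0.003,-0.3,0,-0.6],[0,0.01,0,0,0,0],[0,0.012,0,0,0,0],[0,0,0,0,0,0]]'
python3 - <<'E'
from h import *
plan([.386,-.260,.083],None)
E
```

```text
time: 30.18
ee_pos: [0.3891, -0.261, 0.1492]
eef_rot: [0.643, -0.295, 0.296, -0.642]
ft_force: [0.3, 0.2, -2.1]
width: 0.0118
tcp [ 0.3891 -0.261   0.1492] jawyaw 40.63 tilt y axis [ 0.0016 -0.001  -1.    ] w 0.0118 F [ 0.3  0.2 -2.1]
 shift tool mm [-2.9 66.2 -1.7]  turn world-yaw 0 => tool y turn 0 j [ 0.1   0.03  0.4   1.98 -0.01  1.14  1.22]
 level deg [-0.03  0.    0.1 ] t 30.1833
```

```bash
python3 -m jog '[[-0.003,0.008,-0.002,0,0,0],[-0.0005,0.012,-0.0003,0,0,0],[-0.0005,0.012,-0.0003,0,0,0],[0,0,0,0,0,0]]'
python3 - <<'E'
from h import *
plan([.386,-.260,.082],None)
E
```

```text
time: 30.52
ee_pos: [0.3855, -0.2596, 0.1139]
eef_rot: [0.643, -0.295, 0.295, -0.642]
ft_force: [-0.4, 0.4, -2.0]
width: 0.0116
tcp [ 0.3855 -0.2596  0.1139] jawyaw 40.74 tilt y axis [-6.0e-04 -1.8e-03 -1.0e+00] w 0.0116 F [-0.4  0.4 -2. ]
 shift tool mm [ 0.6 31.9  0.2]  turn world-yaw 0 => tool y turn 0 j [ 0.11  0.07  0.4   2.02 -0.03  1.06  1.23]
 level deg [ 0.09 -0.    0.06] t 30.5167
```

```bash
python3 -m jog '[[0,0.01,0,0,0,0],[0,0.01,0,0,0,0],[0,0.007,0,0,0,0],[0,0.003,0,0,0,0],[0,0,0,0,0,0],[0,0.0005,0,0,0,0]]'
python3 - <<'E'
from h import *
plan([.386,-.260,.0815],None)
E
```

```text
time: 31.02
ee_pos: [0.3863, -0.26, 0.0811]
eef_rot: [0.644, -0.294, 0.295, -0.642]
ft_force: [-5.3, 2.1, 16.6]
width: 0.0119
tcp [ 0.3863 -0.26    0.0811] jawyaw 40.77 tilt y axis [-7.0e-04 -2.3e-03 -1.0e+00] w 0.0119 F [-5.3  2.1 16.6]
 shift tool mm [-0.2 -0.4 -0.2]  turn world-yaw 0 => tool y turn 0 j [ 0.11  0.12  0.4   2.05 -0.05  0.98  1.25]
 level deg [ 0.12 -0.    0.07] t 31.0167
```

```bash
python3 -m jog '[[0,-0.0005,0,0,0,0],[0,0,0,0,0,0],[0,0,0,0,0,0],[0,0,0,0,0,0],[0,0,0,0,0,0],[0,0,0,0,0,0]]' 0.7
python3 -m jog '[[0,-0.02,0,0,0,0],[0,-0.03,0,0,0,0],[0,-0.03,0,0,0,0],[0,-0.03,0,0,0,0],[0,0,0,0,0,0]]' 1 25
python3 - <<'E'
from h import *
plan([.6235,.0315,.18],None)
c=r.camera("wrist"); cv2.imwrite("pics/w7.png",c["image"][:,:,::-1])
E
```

```text
time: 31.52
ee_pos: [0.3878, -0.2608, 0.0835]
eef_rot: [0.644, -0.293, 0.296, -0.642]
ft_force: [-0.0, 0.2, 0.2]
width: 0.0442
time: 31.93
ee_pos: [0.3857, -0.2597, 0.1965]
eef_rot: [0.644, -0.295, 0.294, -0.642]
ft_force: [-0.0, -0.9, -0.0]
width: 0.0768
tcp [ 0.3857 -0.2597  0.1965] jawyaw 40.73 tilt y axis [-0.002  -0.0025 -1.    ] w 0.0768 F [-0.  -0.9 -0. ]
 shift tool mm [-65.5  15.3 370.3]  turn world-yaw 0 => tool y turn 0 j [ 0.09 -0.02  0.4   1.92  0.01  1.24  1.2 ]
 level deg [ 0.18 -0.    0.03] t 31.9333
```

View pics/w7.png

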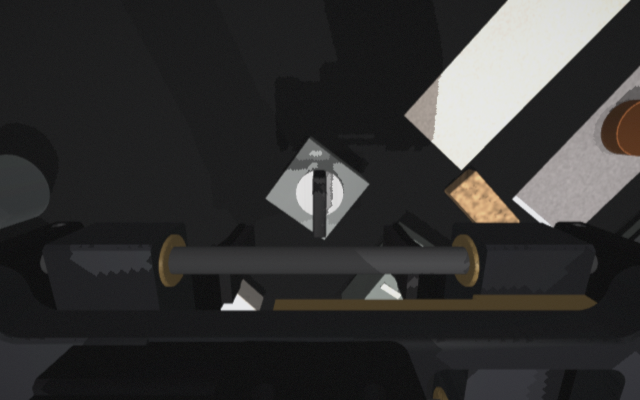

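```bash
python3 -m jog '[[-0.0065,0.001,0.0365,0,0,0],[-0.0065,0.001,0.0365,0,0,0],[-0.0065,0.001,0.0365,0,0,0],[-0.0065,0.001,0.0365,0,0,0],[-0.0065,0.001,0.0365,0,0,0],[-0.0065,0.001,0.0365,0,0,0],[-0.0065,0.001,0.0365,0,0,0],[-0.0065,0.001,0.0365,0,0,0],[-0.0065,0.001,0.0365,0,0,0],[-0.006,0,0.033,0,0,0],[0,0,0,0,0,0],[0,0,0,0,0,0]]'
python3 - <<'E'
from h import *
plan([.6235,.0315,.075],None)
c=r.camera("top"); P=cloud(c)
for n,(u0,u1) in dict(b1=(235,275),b2=(275,345)).items():
    m=np.zeros((400,640),bool); m[165:262,u0:u1]=1; m&=(P[...,2]>.085)&(P[...,2]<.105)
    print(n,m.sum(), P[m].mean(0).round(4))
E
```

```text
time: 32.98
ee_pos: [0.6234, 0.0381, 0.1708]
eef_rot: [0.643, -0.301, 0.292, -0.64]
ft_force: [-0.5, -1.0, -0.6]
width: 0.0873
tcp [0.6234 0.0381 0.1708] jawyaw 40.35 tilt y axis [-0.0134  0.0013 -0.9999] w 0.0873 F [-0.5 -1.  -0.6]
 shift tool mm [ 6.  95.7 -3.3]  turn world-yaw 0 => tool y turn 0 j [-0.25  0.37  0.15  1.53 -0.06  1.26  0.61]
 level deg [ 0.54  0.   -0.56] t 32.9833
b1 95 [0.6108 0.1865 0.0979]
b2 0 [nan nan nan]<stdin>:6: RuntimeWarning: Mean of empty slice.
  ret = um.true_divide(
```

```bash
python3 - <<'E'
from h import *
c=r.camera("wrist"); P=cloud(c); m=(abs(P[...,2]-.1)<.008)&(abs(P[...,0]-.62)<.08)&(abs(P[...,1]-.03)<.08)&(c["image"].max(-1)<250)
print(m.sum(), [P[m][:,k].min().round(4) for k in range(2)],[P[m][:,k].max().round(4) for k in range(2)], np.median(P[m],0).round(4))
E
```

```text
1379 [np.float64(0.6055), np.float64(0.0129)] [np.float64(0.6421), np.float64(0.0477)] [0.6227 0.0312 0.0998]
```

```bash
python3 -m jog '[[0.006,0.015,-0.003,0.5,0,-0.5],[0,0.022,0,0,0,0],[0,0.012,0,0,0,0],[0,0,0,0,0,0]]'
python3 - <<'E'
from h import *
plan([.6235,.0315,.075],None)
E
```

```text
time: 33.42
ee_pos: [0.623, 0.0255, 0.1213]
eef_rot: [-0.641, 0.299, -0.299, 0.641]
ft_force: [-0.2, -0.6, -0.3]
width: 0.0871
tcp [0.623  0.0255 0.1213] jawyaw 39.97 tilt y axis [ 1.2e-03 -5.0e-04 -1.0e+00] w 0.0871 F [-0.2 -0.6 -0.3]
 shift tool mm [-4.3 46.3  4.2]  turn world-yaw 0 => tool y turn 0 j [-0.23  0.4   0.15  1.6  -0.06  1.15  0.63]
 level deg [-0.03  0.    0.07] t 33.4167
```

Wrist cloud confirms the cap at (0.6238, 0.030).

```bash
python3 -m jog '[[-0.004,0.018,0.0035,0,0,0],[0,0.016,0,0,0,0],[0,0.01,0,0,0,0],[0,0,0,0,0,0]]'
python3 -m jog '[[0,0,0,0,0,0],[0,0,0,0,0,0],[0,0,0,0,0,0],[0,0,0,0,0,0],[0,0,0,0,0,0],[0,0,0,0,0,0],[0,0,0,0,0,0],[0,0,0,0,0,0],[0,0,0,0,0,0],[0,0,0,0,0,0],[0,0,0,0,0,0],[0,0,0,0,0,0]]' -1 25
python3 -m jog '[[0,-0.02,0,0,0,0],[0,-0.02,0,0,0,0],[0,0,0,0,0,0]]'
python3 - <<'E'
from h import *
plan([.461,.03,.115],None)
E
```

```text
time: 33.75
ee_pos: [0.6232, 0.0272, 0.0787]
eef_rot: [-0.64, 0.299, -0.302, 0.64]
ft_force: [-0.9, 1.3, 0.5]
width: 0.0867
time: 34.75
ee_pos: [0.6257, 0.0265, 0.0842]
eef_rot: [-0.638, 0.298, -0.304, 0.641]
ft_force: [-0.1, -0.5, 0.3]
width: 0.035
time: 35.0
ee_pos: [0.6236, 0.0263, 0.1231]
eef_rot: [-0.64, 0.299, -0.303, 0.64]
ft_force: [0.9, 0.3, -1.8]
width: 0.0353
tcp [0.6236 0.0263 0.1231] jawyaw 39.61 tilt y axis [ 0.0048 -0.0013 -1.    ] w 0.0353 F [ 0.9  0.3 -1.8]
 shift tool mm [-106.5    7.3 -122.9]  turn world-yaw 0 => tool y turn 0 j [-0.23  0.39  0.15  1.6  -0.06  1.15  0.62]
 level deg [-0.16  0.    0.23] t 35.0
```

```bash
python3 -m jog '[[-0.0213,0,-0.0245,0,0,0],[-0.0213,0,-0.0245,0,0,0],[-0.0213,0,-0.0245,0,0,0],[-0.0213,0,-0.0245,0,0,0],[-0.019,0,-0.022,0,0,0],[0,0,0,0,0,0],[0,0,0,0,0,0]]'
python3 - <<'E'
from h import *
plan([.461,.03,.0845],None)
E
```

```text
time: 35.58
ee_pos: [0.4548, 0.0293, 0.1146]
eef_rot: [0.641, -0.301, 0.301, -0.638]
ft_force: [1.3, 0.3, -1.2]
width: 0.0354
tcp [0.4548 0.0293 0.1146] jawyaw 39.63 tilt y axis [-0.0019 -0.0036 -1.    ] w 0.0354 F [ 1.3  0.3 -1.2]
 shift tool mm [ 3.4 30.1  5.4]  turn world-yaw 0 => tool y turn 0 j [-0.29  0.05  0.12  2.03 -0.    1.06  0.53]
 level deg [ 0.21 -0.    0.09] t 35.5833
```

```bash
python3 -m jog '[[0.003,0.01,0.005,0.2,0,0.1],[0,0.01,0,0,0,0],[0,0.007,0,0,0,0],[0,0.002,0,0,0,0],[0,0,0,0,0,0]]'
python3 - <<'E'
from h import *
plan([.461,.03,.0845],None)
E
```

```text
time: 36.0
ee_pos: [0.4616, 0.0307, 0.0836]
eef_rot: [-0.64, 0.301, -0.301, 0.64]
ft_force: [-6.9, 0.9, 17.1]
width: 0.0356
tcp [0.4616 0.0307 0.0836] jawyaw 39.63 tilt y axis [ 1.e-04  7.e-04 -1.e+00] w 0.0356 F [-6.9  0.9 17.1]
 shift tool mm [ 0.1 -0.9 -0.9]  turn world-yaw 0 => tool y turn 0 j [-0.28  0.11  0.12  2.04 -0.02  0.99  0.54]
 level deg [-0.03  0.   -0.03] t 36.0
```

```bash
python3 -m jog '[[0,-0.0005,0,0,0,0],[0,0,0,0,0,0],[0,0,0,0,0,0],[0,0,0,0,0,0],[0,0,0,0,0,0]]' 0.6
python3 -m jog '[[0,-0.025,0,0,0,0],[0,-0.03,0,0,0,0],[0,-0.03,0,0,0,0],[0,0,0,0,0,0]]' 1
python3 - <<'E'
from h import *
plan([.611,.185,.17],None)
E
```

```text
time: 36.42
ee_pos: [0.4627, 0.0306, 0.0837]
eef_rot: [0.64, -0.301, 0.301, -0.64]
ft_force: [-0.9, 0.4, 0.1]
width: 0.061
time: 36.75
ee_pos: [0.4612, 0.0301, 0.1702]
eef_rot: [0.641, -0.303, 0.3, -0.639]
ft_force: [0.9, 0.3, 0.4]
width: 0.084
tcp [0.4612 0.0301 0.1702] jawyaw 39.59 tilt y axis [-0.0053 -0.0013 -1.    ] w 0.084 F [0.9 0.3 0.4]
 shift tool mm [-23.9  -0.8 214.1]  turn world-yaw 0 => tool y turn 0 j [-0.29  0.01  0.12  1.95 -0.    1.19  0.53]
 level deg [ 0.28  0.   -0.13] t 36.75
```

```bash
python3 -m jog '[[-0.0034,-0.001,0.03,0,0,0],[-0.0034,-0.001,0.03,0,0,0],[-0.0034,-0.001,0.03,0,0,0],[-0.0034,-0.001,0.03,0,0,0],[-0.0034,-0.001,0.03,0,0,0],[-0.0034,-0.001,0.03,0,0,0],[-0.003,-0.001,0.027,0,0,0],[0,0,0,0,0,0],[0,0,0,0,0,0]]'
python3 - <<'E'
from h import *
c=r.camera("wrist"); P=cloud(c); m=(abs(P[...,2]-.1)<.008)&(abs(P[...,0]-.61)<.08)&(abs(P[...,1]-.185)<.08)&(c["image"].max(-1)<250)
lo=P[m].min(0);hi=P[m].max(0); q=(lo+hi)/2; print(m.sum(),lo.round(4),hi.round(4),q.round(4))
plan([q[0],q[1],.12],None)
E
```

```text
time: 37.5
ee_pos: [0.614, 0.1858, 0.1772]
eef_rot: [-0.639, 0.303, -0.302, 0.64]
ft_force: [0.1, -0.2, -0.1]
width: 0.0872
1337 [0.5919 0.1681 0.0921] [0.6287 0.2033 0.1021] [0.6103 0.1857 0.0971]
tcp [0.6136 0.186  0.1771] jawyaw 39.36 tilt y axis [-2.0e-04  1.6e-03 -1.0e+00] w 0.0869 F [-1.3  0.1 -0.3]
 shift tool mm [-1.7 57.1 -2.8]  turn world-yaw 0 => tool y turn 0 j [-0.41  0.39  0.06  1.48 -0.03  1.27  0.34]
 level deg [-0.05  0.   -0.08] t 37.55
```

```bash
python3 -m jog '[[-0.002,0.02,-0.003,0,0,0],[0,0.025,0,0,0,0],[0,0.025,0,0,0,0],[0,0.022,0,0,0,0],[0,0.006,0,0,0,0],[0,0,0,0,0,0]]'
python3 - <<'E'
from h import *
plan([.6103,.1857,.078],None)
E
python3 -m jog '[[0,0.0005,0,0,0,0],[0,0.0005,0,0,0,0],[0,0.0005,0,0,0,0],[0,0,0,0,0,0],[0,0,0,0,0,0],[0,0,0,0,0,0],[0,0,0,0,0,0],[0,0,0,0,0,0],[0,0,0,0,0,0],[0,0,0,0,0,0],[0,0,0,0,0,0],[0,0,0,0,0,0]]' -1 25
python3 -m jog '[[0,-0.02,0,0,0,0],[0,-0.02,0,0,0,0],[0,0,0,0,0,0]]'
python3 - <<'E'
from h import *
plan([.461,.18,.115],None)
E
```

```text
time: 38.05
ee_pos: [0.6093, 0.1813, 0.0779]
eef_rot: [-0.637, 0.303, -0.305, 0.64]
ft_force: [-0.6, -0.5, 0.4]
width: 0.0869
tcp [0.6093 0.1813 0.0779] jawyaw 39.12 tilt y axis [ 0.0039  0.0016 -1.    ] w 0.0869 F [-0.6 -0.5  0.4]
 shift tool mm [-2.8 -0.   3.6]  turn world-yaw 0 => tool y turn 0 j [-0.41  0.46  0.06  1.6  -0.03  1.08  0.34]
 level deg [-0.23  0.    0.07] t 38.05
time: 39.05
ee_pos: [0.6125, 0.1814, 0.0837]
eef_rot: [-0.635, 0.301, -0.308, 0.642]
ft_force: [0.2, 0.7, 0.6]
width: 0.0353
time: 39.3
ee_pos: [0.6099, 0.1804, 0.1219]
eef_rot: [-0.637, 0.302, -0.306, 0.64]
ft_force: [1.0, 0.4, -1.5]
width: 0.035
tcp [0.6099 0.1804 0.1219] jawyaw 39.05 tilt y axis [ 0.007   0.0024 -1.    ] w 0.035 F [ 1.   0.4 -1.5]
 shift tool mm [ -93.5    5.9 -116. ]  turn world-yaw 0 => tool y turn 0 j [-0.41  0.42  0.06  1.56 -0.03  1.15  0.34]
 level deg [-0.4   0.    0.14] t 39.3
```

```bash
python3 -m jog '[[-0.0187,0,-0.0232,-0.3,0,0],[-0.0187,0,-0.0232,0,0,0],[-0.0187,0,-0.0232,0,0,0],[-0.0187,0,-0.0232,0,0,0],[-0.016,0,-0.02,0,0,0],[0,0,0,0,0,0],[0,0,0,0,0,0]]'
python3 - <<'E'
from h import *
plan([.461,.18,.084],None)
E
```

```text
time: 39.88
ee_pos: [0.4557, 0.1771, 0.1124]
eef_rot: [0.641, -0.305, 0.304, -0.636]
ft_force: [-0.5, 0.2, -2.7]
width: 0.0353
tcp [0.4557 0.1771 0.1124] jawyaw 39.01 tilt y axis [-0.004  -0.0059 -1.    ] w 0.0353 F [-0.5  0.2 -2.7]
 shift tool mm [ 1.  28.4  6.1]  turn world-yaw 0 => tool y turn 0 j [-0.48  0.14  0.02  1.94  0.    1.07  0.21]
 level deg [ 0.39 -0.    0.12] t 39.8833
```

```bash
python3 -m jog '[[0.001,0.01,0.005,0.4,0,0.1],[0,0.01,0,0,0,0],[0,0.006,0,0,0,0],[0,0.001,0,0,0,0],[0,0,0,0,0,0]]'
python3 - <<'E'
from h import *
plan([.461,.18,.084],None)
E
```

```text
time: 40.3
ee_pos: [0.4618, 0.1796, 0.0832]
eef_rot: [-0.638, 0.304, -0.305, 0.638]
ft_force: [-6.1, -0.8, 12.9]
width: 0.0355
tcp [0.4618 0.1796 0.0832] jawyaw 38.97 tilt y axis [ 7.e-04  2.e-04 -1.e+00] w 0.0355 F [-6.1 -0.8 12.9]
 shift tool mm [-0.8 -0.8 -0.4]  turn world-yaw 0 => tool y turn 0 j [-0.48  0.18  0.02  1.96 -0.    1.    0.22]
 level deg [-0.04  0.    0.02] t 40.3
```

```bash
python3 -m jog '[[0,-0.0005,0,0,0,0],[0,0,0,0,0,0],[0,0,0,0,0,0],[0,0,0,0,0,0],[0,0,0,0,0,0]]' 0.6
python3 -m jog '[[0,-0.025,0,0,0,0],[0,-0.035,0,0,0,0],[0,-0.035,0,0,0,0],[0,-0.035,0,0,0,0],[-0.03,0,0,0,0,0],[-0.03,0,0,0,0,0],[-0.03,0,0,0,0,0],[-0.03,0,0,0,0,0],[-0.03,0,0,0,0,0],[-0.03,0,0,0,0,0],[-0.03,0,0,0,0,0],[0,0,0,0,0,0]]' 1
python3 - <<'E'
from h import *
plan([.461,.18,.084],None)
c=r.camera("top"); P=cloud(c); cv2.imwrite("pics/t8.png",c["image"][:,:,::-1])
for n,(u0,u1) in dict(b1=(210,270),b2=(275,345)).items():
    m=np.zeros((400,640),bool); m[165:262,u0:u1]=1; m&=(P[...,2]>.085)&(P[...,2]<.105)
    print(n,m.sum(), P[m].mean(0).round(4) if m.any() else 0)
m=np.zeros((400,640),bool); m[240:280,365:410]=1; m&=(P[...,2]>.085)&(P[...,2]<.14); print("key",m.sum(),P[m].mean(0).round(4))
c=r.camera("side"); cv2.imwrite("pics/s8.png",c["image"][:,:,::-1])
E
```

```text
time: 40.72
ee_pos: [0.4635, 0.1795, 0.0834]
eef_rot: [-0.638, 0.305, -0.305, 0.638]
ft_force: [0.2, 0.5, 0.1]
width: 0.0607
time: 41.72
ee_pos: [0.3276, 0.348, 0.2206]
eef_rot: [-0.635, 0.307, -0.308, 0.638]
ft_force: [0.1, 0.9, 0.4]
width: 0.0873
tcp [0.3276 0.348  0.2206] jawyaw 38.42 tilt y axis [ 0.0033  0.0023 -1.    ] w 0.0873 F [0.1 0.9 0.4]
 shift tool mm [214.5 136.7  -0.4]  turn world-yaw 0 => tool y turn 0 j [-0.71  0.02 -0.2   1.83  0.    1.29 -0.24]
 level deg [-0.23  0.    0.01] t 41.7167
b1 91 [0.4603 0.1837 0.0982]
b2 89 [0.4295 0.0308 0.0986]
key 85 [ 0.389  -0.2583  0.1118]
```

View pics/t8.png

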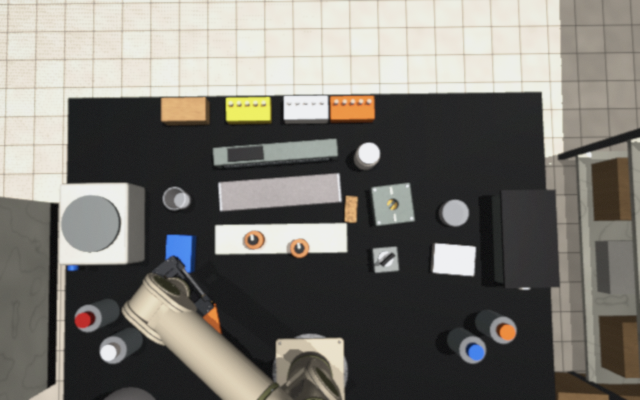

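View pics/s8.png

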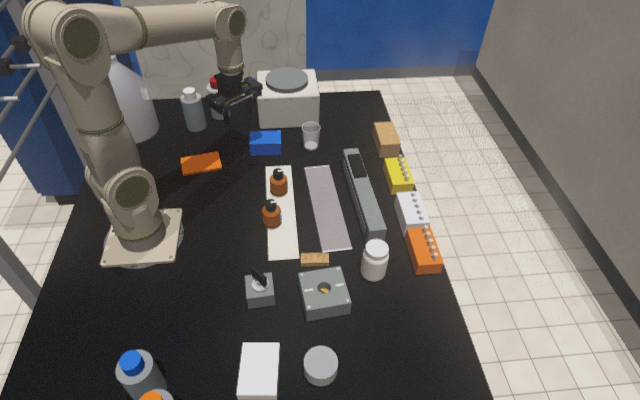

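The top view shows everything in place except bottle 2. It now stands at x=0.43, about 30 mm from where I put it: it was nudged. It's still on the mat, but near the edge, so I'll put it right.

```bash
python3 -m jog '[[0.033,0.003,0,0,0,0],[0.033,0.003,0,0,0,0],[0.033,0.003,0,0,0,0],[0.033,0.003,0,0,0,0],[0.033,0.003,0,0,0,0],[0.033,0.003,0,0,0,0],[0.033,0.003,0,0,0,0],[0.033,0.003,0,0,0,0],[0.033,0.003,0,0,0,0],[0,0,0,0,0,0],[0,0,0,0,0,0]]' 1 25
python3 - <<'E'
from h import *
plan([.4295,.0308,.17],None)
E
```

```text
time: 42.73
ee_pos: [0.5269, 0.0826, 0.1931]
eef_rot: [0.633, -0.311, 0.317, -0.633]
ft_force: [-0.3, 1.2, -0.1]
width: 0.0867
tcp [0.5269 0.0826 0.1931] jawyaw 37.23 tilt y axis [ 0.0077 -0.0039 -1.    ] w 0.0867 F [-0.3  1.2 -0.1]
 shift tool mm [ -17.8   22.5 -109. ]  turn world-yaw 0 => tool y turn 0 j [-0.36  0.14  0.13  1.76 -0.01  1.24  0.42]
 level deg [-0.22  0.    0.44] t 42.7333
```

```bash
python3 -m jog '[[-0.0045,0.003,-0.027,-0.2,0,0.4],[-0.0045,0.003,-0.027,0,0,0],[-0.0045,0.003,-0.027,0,0,0],[-0.004,0.003,-0.025,0,0,0],[0,0,0,0,0,0],[0,0,0,0,0,0]]'
python3 - <<'E'
from h import *
c=r.camera("wrist"); P=cloud(c); m=(abs(P[...,2]-.1)<.008)&(abs(P[...,0]-.43)<.07)&(abs(P[...,1]-.03)<.07)&(c["image"].max(-1)<250)
lo=P[m].min(0);hi=P[m].max(0); q=(lo+hi)/2; print(m.sum(),lo.round(4),hi.round(4),q.round(4))
plan([q[0],q[1],.078],None)
E
```

```text
time: 43.23
ee_pos: [0.4272, 0.0264, 0.179]
eef_rot: [0.633, -0.316, 0.316, -0.632]
ft_force: [0.5, 0.4, 0.1]
width: 0.0868
1315 [0.4099 0.0119 0.0921] [0.4464 0.0468 0.1021] [0.4282 0.0293 0.0971]
tcp [0.4273 0.0263 0.1789] jawyaw 36.84 tilt y axis [-0.0012 -0.0017 -1.    ] w 0.0871 F [ 0.7 -1.2 -0.7]
 shift tool mm [ -2.  100.9   2.7]  turn world-yaw 0 => tool y turn 0 j [-0.32 -0.08  0.14  2.01  0.01  1.21  0.46]
 level deg [ 0.11 -0.    0.04] t 43.2833
```

```bash
python3 -m jog '[[-0.002,0.022,0.001,0,0,0],[0,0.025,0,0,0,0],[0,0.025,0,0,0,0],[0,0.02,0,0,0,0],[0,0.004,0,0,0,0],[0,0,0,0,0,0]]'
python3 -m jog '[[0,0.0005,0,0,0,0],[0,0.0005,0,0,0,0],[0,0.0005,0,0,0,0],[0,0,0,0,0,0],[0,0,0,0,0,0],[0,0,0,0,0,0],[0,0,0,0,0,0],[0,0,0,0,0,0],[0,0,0,0,0,0],[0,0,0,0,0,0],[0,0,0,0,0,0],[0,0,0,0,0,0]]' -1 25
python3 -m jog '[[0,-0.012,0,0,0,0],[0,-0.008,0,0,0,0],[0,0,0,0,0,0]]'
python3 - <<'E'
from h import *
plan([.461,.03,.085],None)
E
```

```text
time: 43.78
ee_pos: [0.4323, 0.031, 0.0822]
eef_rot: [-0.632, 0.314, -0.318, 0.634]
ft_force: [0.2, 0.1, -0.3]
width: 0.087
time: 44.78
ee_pos: [0.4359, 0.0319, 0.0857]
eef_rot: [-0.63, 0.312, -0.319, 0.635]
ft_force: [-0.9, -0.2, 0.4]
width: 0.0356
time: 45.03
ee_pos: [0.4348, 0.0318, 0.1055]
eef_rot: [-0.631, 0.312, -0.319, 0.635]
ft_force: [-1.1, -0.2, -1.0]
width: 0.0351
tcp [0.4348 0.0318 0.1055] jawyaw 37.02 tilt y axis [ 1.050e-02  5.000e-04 -9.999e-01] w 0.0351 F [-1.1 -0.2 -1. ]
 shift tool mm [17.1 20.8 19.6]  turn world-yaw 0 => tool y turn 0 j [-0.32  0.01  0.15  2.09 -0.    1.03  0.47]
 level deg [-0.5   0.    0.34] t 45.0333
```

```bash
python3 -m jog '[[0.009,0,0.01,-0.4,0,0.3],[0.008,0,0.0096,0,0,0],[0,0.006,0,0,0,0],[0,0.006,0,0,0,0],[0,0.004,0,0,0,0],[0,0,0,0,0,0]]'
python3 - <<'E'
from h import *
plan([.461,.03,.085],None)
E
```

```text
time: 45.53
ee_pos: [0.4598, 0.0302, 0.0868]
eef_rot: [-0.633, 0.315, -0.315, 0.633]
ft_force: [-0.5, -0.2, -1.9]
width: 0.0357
tcp [0.4598 0.0302 0.0868] jawyaw 37.05 tilt y axis [ 4.e-04  7.e-04 -1.e+00] w 0.0357 F [-0.5 -0.2 -1.9]
 shift tool mm [0.9 1.8 0.8]  turn world-yaw 0 => tool y turn 0 j [-0.31  0.1   0.16  2.05 -0.02  1.    0.5 ]
 level deg [-0.04  0.   -0.01] t 45.5333
```

```bash
python3 -m jog '[[0,0.0015,0,0,0,0],[0,0.001,0,0,0,0],[0,0,0,0,0,0]]'
python3 -m jog '[[0,0,0,0,0,0],[0,0,0,0,0,0],[0,0,0,0,0,0],[0,0,0,0,0,0],[0,0,0,0,0,0]]' 0.6
python3 -m jog '[[0,-0.025,0,0,0,0],[0,-0.035,0,0,0,0],[0,-0.035,0,0,0,0],[0,-0.035,0,0,0,0],[-0.03,0,0,0,0,0],[-0.03,0,0,0,0,0],[-0.03,0,0,0,0,0],[-0.03,0,0,0,0,0],[-0.03,0,0,0,0,0],[-0.03,0,0,0,0,0],[-0.03,0,0,0,0,0],[-0.03,0,0,0,0,0]]' 1
python3 -m jog '[[-0.035,0,0,0,0,0],[-0.035,0,0,0,0,0],[-0.035,0,0,0,0,0],[0,0,0,0,0,0],[0,0,0,0,0,0],[0,0,0,0,0,0]]'
python3 - <<'E'
from h import *
plan([.461,.18,.084],None)
c=r.camera("top"); P=cloud(c); cv2.imwrite("pics/t9.png",c["image"][:,:,::-1])
for n,(u0,u1) in dict(b1=(210,270),b2=(275,345)).items():
    m=np.zeros((400,640),bool); m[165:262,u0:u1]=1; m&=(P[...,2]>.085)&(P[...,2]<.105)
    print(n,m.sum(), P[m].mean(0).round(4) if m.any() else 0)
m=np.zeros((400,640),bool); m[240:280,365:410]=1; m&=(P[...,2]>.085)&(P[...,2]<.14); print("key",m.sum(),P[m].mean(0).round(4))
E
```

```text
time: 45.78
ee_pos: [0.4593, 0.0295, 0.0858]
eef_rot: [-0.633, 0.315, -0.316, 0.633]
ft_force: [0.7, -0.5, -2.1]
width: 0.0355
time: 46.2
ee_pos: [0.4587, 0.0297, 0.086]
eef_rot: [-0.632, 0.315, -0.316, 0.633]
ft_force: [0.2, 0.3, -1.1]
width: 0.0612
time: 47.2
ee_pos: [0.3109, 0.2249, 0.2234]
eef_rot: [-0.63, 0.317, -0.32, 0.633]
ft_force: [-0.1, 0.8, -0.4]
width: 0.087
time: 47.7
ee_pos: [0.2399, 0.3182, 0.2239]
eef_rot: [-0.63, 0.314, -0.317, 0.636]
ft_force: [0.6, -0.7, -0.5]
width: 0.0873
tcp [0.2399 0.3182 0.2239] jawyaw 36.96 tilt y axis [ 0.0076  0.0051 -1.    ] w 0.0873 F [ 0.6 -0.7 -0.5]
 shift tool mm [243.3 140.9  92.3]  turn world-yaw 0 => tool y turn 0 j [-0.65 -0.17 -0.35  1.99 -0.06  1.3  -0.33]
 level deg [-0.52  0.    0.03] t 47.7
b1 88 [0.4598 0.1837 0.0989]
b2 89 [0.4525 0.029  0.099 ]
key 84 [ 0.3888 -0.2581  0.112 ]
```

View pics/t9.png

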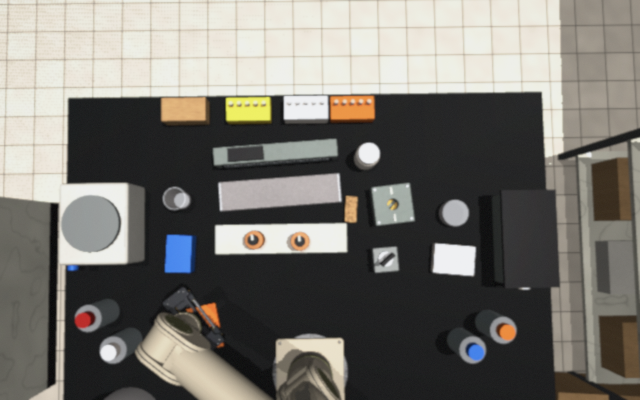

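```bash
python3 -c "
from bench import r
print(r.close_job())"
```

```text
the job is handed in; nothing more can be done
None
```

The whole task is done and handed in at about 48 s of robot time; `close_job` gave no verdict.

- **Bottles on the strip:** there were two. I stood both on the reading strip; measured just after the ON hold, their labels were at yaw 6° and 2° against the reader's 3.5°.
- **Key:** the slot showed faintly through the bore, so I put the key in at about 71° clockwise of the ON marks. It dropped home at once, so no back-and-forth searching was needed. The last height reading put the key's bow 43 mm above the bore mouth, against a nominal 42 mm.
- **Turning:** I turned it to ON and held it there for about 3.4 s. Then I turned it back 57° while home and hung it in its stand. The tool read under 5 N in the switch and 17 N seating the key.
- **Return to the mat:** bottle 2 turned up about 31 mm from where I had put it down, so I moved it back towards the middle.

**Last check, top camera:**
- **Bottles:** both stand upright on the mat, at x = 0.460 and 0.4525 (mat centre 0.461).
- **Key:** its visible top is about 4 mm from the stand centre, with the limit at 15 mm. Its top read 112 mm high against 114.5 mm before the move.
- **Other items:** the bystanders looked unmoved, and the arm was clear.

No check failed or disagreed beyond those few millimetres. I did not measure contact force between key and switch directly, only at the wrist.

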